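# Rack the round stamps and lock the keeper

## Robot

A 6-joint arm with a two-finger parallel gripper is mounted at the origin on the work surface. World frame = base frame: x ahead of the robot, y to its left, z up, the work surface at z = 0. Lengths are in m, angles in rad, forces in N, time in s.
With the tool pointing down it reaches from about 0.3 to 0.775 m from the base axis. Payload 14.6 kg.
Tool frame: the origin (TCP) lies on the centre line of the jaws, within the pads' length; the fingertips stand 19 mm ahead of it and the grasp point (between the pads) is the TCP; z points along the fingers, y is the line along which they close (so a half turn about z gives the same grasp; the last joint's range is limited). The gripper opens to 94 mm and grips with 3 to 60 N. Pads are 16 mm wide; open, the fingers measure 119 mm over their backs; the gripper's body (75 mm by 177 mm) begins 78 mm behind the grasp point.
Start: joints at [1.174, 0.3, 1.521, -0, 1.321, -0.067], TCP at [0.178, 0.52, 0.224] pointing down, gripper open.
Joint ranges: [-3.03, 3.03], [-0.79, 2.21], [0.23, 2.52], [-1.04, 4.18], [0, 3.07], [-2.55, 2.55]. Speed limits (rad/s): [2.22, 2.22, 2.57, 3.14, 3.14, 3.14].

## Interface

Orientations are given as [roll, pitch, yaw] about the fixed x, y, z axes, in that order (R = Rz(yaw) Ry(pitch) Rx(roll)).
In Python, from station import get_obs, camera, workorder gives the robot as it stands.
- The arm moves only by the tool play_rows, never from a script. Its argument "motion" is a list that holds one entry, the list of rows, each a list of 7 numbers: the shift along the tool's x, y, z as a fraction of full scale, then the turn, a rotation vector about the tool's x, y, z as a fraction of full scale, then the opening, from -1 (shut) to 1 (fully open). In form: [[[x, y, z, ax, ay, az, grip], ...]]. A call has 1 to 10 rows; each row is the pose to reach, as a shift and turn from the pose commanded when the call began, along the tool's axes at that moment, turning the shorter way round; what a row does not reach only later rows make up. Full scale, the value 1, is 0.25 m for a shift and 2 pi rad for a turn. A row lasts 1/10 s, in which the tool goes at most 50 mm and 8.59 degrees, less where a joint would pass 70% of its speed; a pose out of reach is approached as far as the arm can. A call with a number of a shift or a turn outside -1 to 1 is refused whole. A call with a gripper value outside its range is refused whole. The fingers move at their own pace and stop on an object; "grip_force" is the grip in N (left out, the last holds). Time passes only in rows, so rows that repeat a pose let the fingers close. It gives the time, the measured TCP pose, the force, the opening and the grip force at its end, in the units of the state.
- get_obs(): the state, without advancing time (a new reading comes with each control period).
- camera(name): name is "scene" or "side" or "wrist"; returns a dict with "frame" (480x640x3 uint8, red, green, blue), "z_map" (480x640 float32, m along the optical axis (not along the pixel's ray), 0 where there is no reading), "camera_matrix" (3x3 intrinsics, pixels), "T" (4x4, takes a point from camera to world coordinates); the wrist camera has in their place "T_tool_cam" (4x4, takes a point from camera to tool coordinates, whose origin is the TCP and whose axes are the flange's). Camera axes: x right, y up, looking along -z (the intrinsics and any distortion apply to the point x, -y, -z); pixel columns grow to the right and rows downward; lengths in m; the calibration is good to about 2 mm. A picture is of the moment at which its call begins: read the wrist's pose just before it.
- workorder.hand_in(): hands the job in; it is judged then, once.
The state is a dict: "time_s": time; "qpos": joint angles; "joint_vel": joint speeds; "tau": joint torques, N m; "ee_pos": TCP position; "eef_rot": TCP orientation; "force": force on the tool from outside, world axes, zero at the start; "moment": the same for the moment, N m; "grip_width": finger opening in m; "grip_force": force on a finger pad.
Only numpy, scipy, OpenCV 4.12 (cv2) and the standard library are available. Lean on these libraries where they do the work, as an engineer would, in place of code of your own. Each camera call takes 0.05 s, during which the arm holds its last target. There are 200 camera calls.

## Task

Unlock the stamp rack by sliding its keeper fully open, bring the two square-footed stamps out and stand them upright in the shallow tray, and thread every round stamp that stands on the counter under the slotted deck, each into a slot of its own (one round stamp is already in and stays in). Once they are all in, slide the keeper fully home to its locked stop so that it holds them, and do not disturb the other things on the counter.

Things in the scene. Friction and masses are not known exactly. Their poses are not given: they have to be found in the camera images.
- rack: low fixed stamp rack, 316 mm wide (y), 76 mm deep (x). Origin: middle of its front (mouth) edge, on the counter; x points into the rack, away from the robot. Steel deck, underside 20 mm and top 24 mm above the counter; open below at the front, walls at back and ends, no floor (stamps stand on the counter). A stamp's foot goes under the deck, its stem along a slot, its knob stays above.
- slots (a point): front end of the middle slot, on the deck's top. Five slots, 20 mm wide, open at the front and 56 mm deep, run along the rack's x at rack y = -120, -60, 0, 60 and 120 mm. A foot meets the back wall when the stamp's centre is 49 mm behind the mouth edge. The keeper, a flat dark steel comb, lies on the deck and reaches 29 mm above the counter.
- keeper (a joint): slide of the keeper comb along the rack's +y, in m: 0 = open end stop (all five slots free), 0.028 = locked end stop (a hooked toe, 12 to 22 mm behind the mouth edge, lies across every slot in front of the stems). About 2 N of friction; stays where it is left.
- keeper_grip (a point): grip point of the keeper: in a black upright tab, 14 mm by 14 mm, behind the slots at rack x = 98 mm, top 65 mm above the counter, this point 55 mm above it. It moves along the rack's y with the keeper: rack y = keeper value.
- square_a: a square stamp: a square steel foot 40 mm by 40 mm, 14 mm thick. It starts in one of the rack's slots. On it an upright oak handle on the centre line: a stem 12 mm thick up to 44 mm, then a round knob 24 mm in diameter from 44 to 75 mm above the underside (grip the knob). Loose, about 0.2 kg, mostly in the foot. Origin: centre of the underside; z up.
- tray: shallow square aluminium tray fixed on the counter at one side, 160 mm by 160 mm outside, walls 4 mm thick and 14 mm high, inner floor 4 mm above the counter. Origin: centre of its underside.
- stamp0: a round stamp already standing in one of the rack's slots: round steel foot 46 mm in diameter, 14 mm thick. On it an upright oak handle on the centre line: a stem 12 mm thick up to 44 mm, then a round knob 24 mm in diameter from 44 to 75 mm above the underside (grip the knob). Loose, about 0.2 kg, mostly in the foot. Origin: centre of the underside; z up.
- stamp1: a round stamp like stamp0 (foot 46 mm in diameter, 14 mm thick, knob 24 mm in diameter from 44 to 75 mm above the underside, origin at the centre of the underside), standing on the counter between the robot and the rack; may be absent.
- stamp2: a round stamp like stamp0 (foot 46 mm in diameter, 14 mm thick, knob 24 mm in diameter from 44 to 75 mm above the underside, origin at the centre of the underside), standing on the counter between the robot and the rack; may be absent.
- stamp3: a round stamp like stamp0 (foot 46 mm in diameter, 14 mm thick, knob 24 mm in diameter from 44 to 75 mm above the underside, origin at the centre of the underside), standing on the counter between the robot and the rack; may be absent.
- stamp4: a round stamp like stamp0 (foot 46 mm in diameter, 14 mm thick, knob 24 mm in diameter from 44 to 75 mm above the underside, origin at the centre of the underside), standing on the counter between the robot and the rack; may be absent.
- square_b: the other square stamp: a square steel foot 40 mm by 40 mm, 14 mm thick. It starts in one of the rack's slots. On it an upright oak handle on the centre line: a stem 12 mm thick up to 44 mm, then a round knob 24 mm in diameter from 44 to 75 mm above the underside (grip the knob). Loose, about 0.2 kg, mostly in the foot. Origin: centre of the underside; z up.
- tub: closed square plastic tub, 118 mm square, 77 mm tall. Not part of the job. Origin: centre of its underside.
- pinch_bowl: small white ceramic bowl, 52 mm across, 28 mm tall, standing in the row with the stamps. Not part of the job. Origin: centre of its underside.
- measuring_cup: glass measuring cup with a handle, 84 mm across, 100 mm tall. Not part of the job. Origin: centre of its underside.
- mortar: heavy grey stoneware mortar, 120 mm across, 75 mm tall. Not part of the job. Origin: centre of its underside.
- pepper_mill: dark wooden pepper mill, 54 mm across, 130 mm tall. Not part of the job. Origin: centre of its underside.
- spoon: wooden spoon, 200 mm long, lying on the counter. Not part of the job. Origin: middle of the tool.
Not all that is in view belongs to the job. What is shaped like the square_a but blue, orange or pink is not meant.

How it is judged:
By the outcome, as a careful person would: the job done as asked, in the order asked, and still so for the second after the job is handed in, with the robot touching nothing.
Of stamp1, stamp2, stamp3, stamp4 only 2 to 4 are there at a start; the rules pass over those that are not, and their reading is None.
At some moment in a run one of stamp1, stamp2, stamp3, stamp4, square_a, square_b may be knocked a few centimetres aside while the robot is not near it.
Once in a run the grip may slacken for a moment while it holds something.
It also fails if it takes over 210 s, if anything falls off the work surface, if the arm or the gripper's body presses on something with over 40 N, if the wrist force passes 120 N, or if a joint passes its speed limit or range.

## Working session

There is one attempt and no reset: what is moved stays moved. The work goes in short steps, Python scripts to look and compute and a tool call to move; the robot and the scene stay as the last step left them, time stands still between calls to the robot, and variables do not carry over. Pictures are saved under pics/ and viewed, at most 14 in all, crops included, and the job is handed in when it is done.

Besides the shell and the picture viewer there is one more tool, called after ">>>" by a JSON object that holds its "api" and its "payload". play_rows: Moves the arm, as the interface text tells. Its arguments: {"type":"object","properties":{"motion":{"type":"array"},"grip_force":{"type":"number"}},"required":["motion"]}

```bash
ls; mkdir -p pics
python3 - <<'E'
from station import get_obs, camera
import cv2, numpy as np
o=get_obs(); print(o)
for n in ("scene","side"):
    c=camera(n); cv2.imwrite(f"pics/{n}0.png",c["frame"][:,:,::-1]); np.savez(f"pics/{n}0.npz",**c); print(n,c["camera_matrix"],c["T"],[k for k in c])
E
```

```text
pics
{'time_s': 0.0, 'qpos': array([ 1.17440284e+00,  3.00468609e-01,  1.52157135e+00,  1.28397470e-06,
        1.32072463e+00, -6.65920221e-02]), 'joint_vel': array([-6.64008938e-04, -7.61198219e-04, -4.36180269e-04, -1.37726990e-03,
        2.86665624e-03,  1.68058824e-05]), 'tau': array([-1.30981261e-03, -5.31808913e+01, -3.52732694e+01,  7.07975356e-02,
        2.44443468e-02, -5.80396181e-05]), 'ee_pos': array([0.17802448, 0.52013416, 0.22389181]), 'eef_rot': array([-3.14042340e+00, -7.92245026e-05,  2.81179083e+00]), 'force': array([ 0.43108056, -1.12539055, -0.11582227]), 'moment': array([-0.02055383,  0.02677851, -0.00836471]), 'grip_force': 0.0, 'grip_width': 0.09403273778598642}
scene [[585.7365894    0.         311.92512747]
 [  0.         585.7365894  247.33976603]
 [  0.           0.           1.        ]] [[ 0.68771974 -0.59317016  0.41855792  1.05105153]
 [ 0.72591933  0.55464669 -0.40670403 -0.5114805 ]
 [ 0.00909293  0.58353767  0.81203516  1.09313458]
 [ 0.          0.          0.          1.        ]] ['frame', 'z_map', 'camera_matrix', 'T']
side [[582.65256751   0.         326.3430627 ]
 [  0.         582.65256751 238.86460436]
 [  0.           0.           1.        ]] [[-0.99480069  0.06686104 -0.07681914  0.40727917]
 [-0.10080787 -0.75365313  0.64949575  0.95319579]
 [-0.01446902  0.6538628   0.75647478  1.19259042]
 [ 0.          0.          0.          1.        ]] ['frame', 'z_map', 'camera_matrix', 'T']
```

View pics/scene0.png

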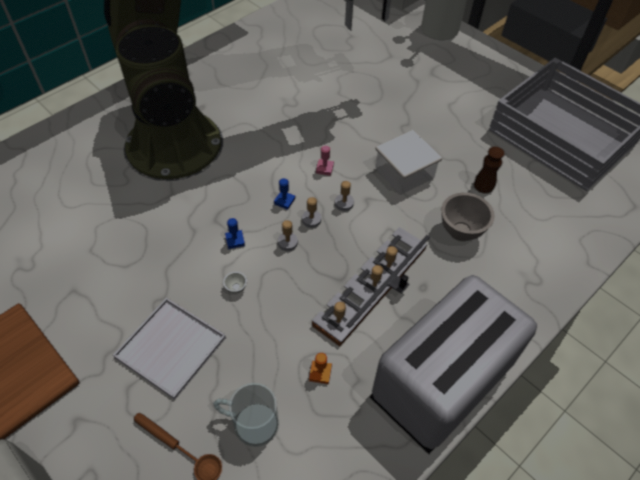

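View pics/side0.png

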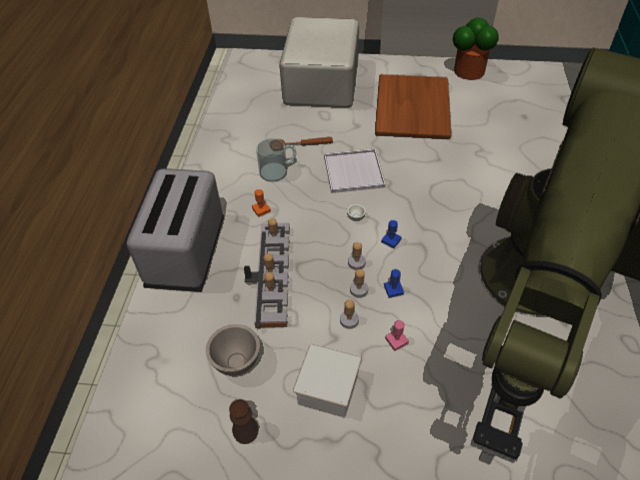

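Scene view: three oak round stamps on the counter at (287,230), (312,207) and (345,190). Oak knobs in the rack at (340,310), (377,271) and (391,254), tray at (170,348), keeper tab at (403,282). Look-alikes that are not meant: blue (284,192) and (234,232), pink (325,160), orange (321,365). The pinch bowl is at (233,283). The side view agrees.

```bash
cat > h.py <<'E'
import cv2, numpy as np
from station import get_obs, camera
from scipy.spatial.transform import Rotation as R
def grab(n):
    o=get_obs(); c=camera(n)
    if n=="wrist":
        T=np.eye(4); T[:3,:3]=R.from_euler('xyz',o["eef_rot"]).as_matrix(); T[:3,3]=o["ee_pos"]
        c["T"]=T@c["T_tool_cam"]
    return c
def rays(c,uv):
    K=c["camera_matrix"]; uv=np.atleast_2d(uv).astype(float)
    d=np.c_[(uv[:,0]-K[0,2])/K[0,0],-(uv[:,1]-K[1,2])/K[1,1],-np.ones(len(uv))]
    return c["T"][:3,3],d@c["T"][:3,:3].T
def plane(c,uv,z):
    o,d=rays(c,uv); return o+d*((z-o[2])/d[:,2])[:,None]
def cloud(c):
    v,u=np.mgrid[:480,:640]; o,d=rays(c,np.c_[u.ravel(),v.ravel()])
    return (o+d*c["z_map"].reshape(-1,1)).reshape(480,640,3)
def proj(c,p):
    q=(np.atleast_2d(p)-c["T"][:3,3])@c["T"][:3,:3]; K=c["camera_matrix"]
    return np.c_[K[0,0]*q[:,0]/-q[:,2]+K[0,2],K[1,1]*-q[:,1]/-q[:,2]+K[1,2]]
def tri(c1,u1,c2,u2):
    a,d=rays(c1,u1); b,e=rays(c2,u2); d=d[0]/np.linalg.norm(d[0]); e=e[0]/np.linalg.norm(e[0])
    s=np.linalg.lstsq(np.c_[d,-e],b-a,rcond=None)[0]; p,q=a+s[0]*d,b+s[1]*e
    return (p+q)/2,np.linalg.norm(p-q)
def blobs(m,amin=25):
    n,l,s,ce=cv2.connectedComponentsWithStats(m.astype(np.uint8))
    return [(ce[i],s[i],l==i) for i in range(1,n) if s[i][4]>=amin]
def oak(c):
    h=cv2.cvtColor(c["frame"],cv2.COLOR_RGB2HSV).astype(int)
    return (h[...,0]>=9)&(h[...,0]<=24)&(h[...,1]>70)&(h[...,2]>70)
E
python3 - <<'E'
from h import *
for n in ("scene","side"):
    c=dict(np.load(f"pics/{n}0.npz")); P=cloud(c); ok=c["z_map"]>0
    print(n,"table z",np.median(P[...,2][ok]))
    for ce,s,m in blobs(oak(c)):
        q=P[m&ok]
        if s[4]>500 or len(q)<5: continue
        top=q[q[:,2]>np.percentile(q[:,2],90)-.006]
        print(ce.round(1),s[4],"med",np.median(q,0).round(4),"top",np.percentile(q[:,2],95).round(4),top.mean(0).round(4))
    h=cv2.cvtColor(c["frame"],cv2.COLOR_RGB2HSV).astype(int)
    print("dark", )
    for ce,s,m in blobs((h[...,2]<40)&(P[...,2]>.04)&(P[...,2]<.08)&(P[...,0]>.45)&ok,8):
        q=P[m]; print(ce.round(1),s[4],q.mean(0).round(4),q[:,2].max().round(4))
E
```

```text
scene table z 0.002305081148045951
[494.9  26.1] 154 med [ 0.11    1.3442 -0.2032] top -0.1953 [ 0.1156  1.3396 -0.196 ]
[608.2  42.3] 56 med [ 0.4529  1.5684 -0.2025] top -0.1973 [ 0.4548  1.5629 -0.2003]
[345.4 184.4] 53 med [0.4496 0.1781 0.0761] top 0.0803 [0.4494 0.1781 0.077 ]
[311.6 200.9] 60 med [0.4322 0.0872 0.0757] top 0.0799 [0.4318 0.0866 0.076 ]
[286.7 224.4] 65 med [0.444  0.0007 0.0757] top 0.0797 [4.431e-01 1.000e-04 7.600e-02]
[391.7 250.3] 81 med [0.6477 0.1174 0.0755] top 0.0789 [0.6486 0.1163 0.0759]
[377.1 269.5] 86 med [0.6599 0.058  0.0757] top 0.0794 [0.6607 0.0568 0.0763]
[339.6 306.5] 91 med [ 0.6697 -0.0619  0.0759] top 0.0801 [ 0.6698 -0.0617  0.0765]
[320.2 368.3] 456 med [ 0.7264 -0.1692  0.0165] top 0.0773 [ 0.7243 -0.167   0.0759]
[155.4 428.5] 370 med [ 0.5987 -0.4669  0.0198] top 0.0233 [ 0.5998 -0.4673  0.0202]
dark
[593.4  25.8] 170 [0.5014 1.1872 0.0601] 0.08
[527.7  89.4] 54 [0.5335 0.8002 0.0564] 0.0627
[487.2 175. ] 194 [0.6492 0.4614 0.0573] 0.0794
[460.6 234.4] 167 [0.7167 0.2731 0.0568] 0.0717
[402.7 280.8] 81 [0.7097 0.0868 0.0574] 0.0726

[... 886 characters left out ...]
.0506  0.068 ] top 0.0763 [ 0.6682 -0.0555  0.0735]
[356.9 250. ] 120 med [0.4415 0.0106 0.0667] top 0.0764 [0.442  0.0064 0.0735]
[267.9 259.8] 111 med [0.6592 0.0689 0.0696] top 0.0779 [0.6597 0.0641 0.0745]
[269.  279.1] 141 med [0.6481 0.1259 0.0655] top 0.0771 [0.6476 0.1226 0.0737]
[359.3 275.8] 120 med [0.4305 0.0974 0.0699] top 0.0769 [0.4301 0.0925 0.0735]
[349.2 306.9] 124 med [0.4478 0.1899 0.0695] top 0.0771 [0.4478 0.1854 0.0745]
[274.3 322.8] 50 med [0.6221 0.2171 0.018 ] top 0.0229 [0.6232 0.2175 0.0193]
[511.2 424.6] 26 med [0.1769 0.5618 0.3329] top 0.3347 [0.1765 0.5618 0.3327]
dark
[247.2 271.1] 45 [0.7067 0.0991 0.0559] 0.0675
[252.  420.1] 8 [0.6241 0.4764 0.0569] 0.0747
```

Run:
```python
import cv2
a=cv2.imread("pics/scene0.png")[170:350,260:440]; b=cv2.imread("pics/side0.png")[210:340,230:330]
a=cv2.resize(a,(600,600),interpolation=3); b=cv2.resize(b,None,fx=4,fy=4,interpolation=3)
cv2.imwrite("pics/crop0.png",a)
```

```text
(no output)
```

View pics/crop0.png

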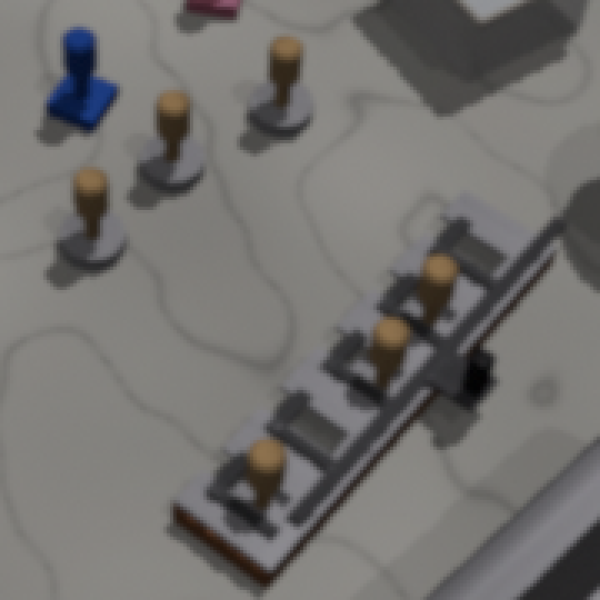

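Crop: the rack has oak knobs in slots 1, 3 and 4 counting from the -y end, with slots 2 and 5 empty. The stamp feet in the rack are hidden. The three counter stamps have round feet, and the keeper tab is at crop (478,378). I'll choose the oak knobs and find out which in the rack are square from a close wrist view.

Run:
```python
from h import *
c=grab("wrist"); print(c["T_tool_cam"].round(4),c["camera_matrix"].round(1),c["T"].round(3))
s=dict(np.load("pics/scene0.npz")); d=dict(np.load("pics/side0.npz"))
P=cloud(s)
for n,uv in dict(tray=(170,348),trayc1=(168,302),trayc2=(116,355),trayc3=(171,396),trayc4=(223,345),bowl=(233,283),blue1=(284,203),blue2=(234,240),pink=(325,168),orange=(320,378)).items(): print(n,plane(s,uv,0.01).round(3))
S=cloud(d)
for n,uv in dict(t1=(332,154),t2=(375,152),t3=(383,184),t4=(333,190)).items(): print(n,plane(d,uv,0.014).round(3))
print("toaster",P[300:400:20,440].round(3), "tub", P[155,408].round(3))
def cen(c,box,f):
    m=np.zeros((480,640),bool); x0,y0,x1,y1=box; m[y0:y1,x0:x1]=1
    return [b[0] for b in blobs(oak(c)&m,40)]
A=[b[0] for b in blobs(oak(s)) if 30<b[1][4]<100 and 180<b[0][1]<320]; B=[b[0] for b in blobs(oak(d)) if 100<b[1][4]<150]
for a in A:
    r=[(tri(s,a,d,b),b) for b in B]; r=[x for x in r if x[0][1]<.012 and .04<x[0][0][2]<.09]
    print(a.round(1),[(x[0][0].round(4),round(x[0][1],4)) for x in r])
```

```text
[[-5.000e-04  9.633e-01  2.684e-01  7.980e-02]
 [ 1.000e+00  2.000e-04  9.000e-04 -5.000e-04]
 [ 8.000e-04  2.684e-01 -9.633e-01 -1.616e-01]
 [ 0.000e+00  0.000e+00  0.000e+00  1.000e+00]] [[342.9   0.  316.9]
 [  0.  342.9 241.7]
 [  0.    0.    1. ]] [[ 0.324 -0.911 -0.253  0.102]
 [ 0.946  0.312  0.089  0.546]
 [-0.002 -0.268  0.963  0.386]
 [ 0.     0.     0.     1.   ]]
tray [[ 0.479 -0.351  0.01 ]]
trayc1 [[ 0.388 -0.291  0.01 ]]
trayc2 [[ 0.417 -0.439  0.01 ]]
trayc3 [[ 0.563 -0.409  0.01 ]]
trayc4 [[ 0.547 -0.269  0.01 ]]
bowl [[ 0.445 -0.16   0.01 ]]
blue1 [[0.351 0.072 0.01 ]]
blue2 [[ 0.356 -0.085  0.01 ]]
pink [[0.336 0.225 0.01 ]]
orange [[ 0.733 -0.175  0.01 ]]
t1 [[ 0.544 -0.402  0.014]]
t2 [[ 0.414 -0.422  0.014]]
t3 [[ 0.384 -0.283  0.014]]
t4 [[ 0.527 -0.246  0.014]]
toaster [[ 0.821  0.041  0.168]
 [ 0.85   0.002  0.181]
 [ 0.875 -0.029  0.182]
 [ 0.898 -0.057  0.18 ]
 [ 0.922 -0.087  0.183]] tub [0.488 0.354 0.079]
[345.4 184.4] [(array([0.4455, 0.1865, 0.0649]), np.float64(0.0056))]
[311.6 200.9] [(array([0.4281, 0.0938, 0.0646]), np.float64(0.0055))]
[286.7 224.4] [(array([0.4385, 0.0088, 0.0605]), np.float64(0.0074))]
[391.7 250.3] [(array([0.6457, 0.1244, 0.0649]), np.float64(0.003))]
[377.1 269.5] [(array([0.6582, 0.0651, 0.0644]), np.float64(0.0037))]
[339.6 306.5] [(array([ 0.6667, -0.0548,  0.0622]), np.float64(0.0043))]
```

>>> {"api": "play_rows", "payload": {"motion": [[[-0.74, -0.428, 0, 0, 0, 0, 0], [-0.74, -0.428, 0, 0, 0, 0, 0], [-0.74, -0.428, 0, 0, 0, 0, 0], [-0.74, -0.428, 0, 0, 0, 0, 0], [-0.74, -0.428, 0, 0, 0, 0, 0], [-0.74, -0.428, 0, 0, 0, 0, 0]]]}}

```text
time_s: 0.75
ee_pos: [0.3194, 0.3582, 0.2245]
eef_rot: [3.142, -0.0, 2.809]
force: [-0.4, 0.3, 1.1]
grip_width: 0.0497
grip_force: 0.0
```

>>> {"api": "play_rows", "payload": {"motion": [[[-0.74, -0.428, 0, 0, 0, 0, 0], [-0.74, -0.428, 0, 0, 0, 0, 0], [-0.74, -0.428, 0, 0, 0, 0, 0], [-0.74, -0.428, 0, 0, 0, 0, 0], [-0.74, -0.428, 0, 0, 0, 0, 0], [-0.74, -0.428, 0, 0, 0, 0, 0]]]}}

```text
time_s: 1.35
ee_pos: [0.4593, 0.1981, 0.2241]
eef_rot: [-3.141, -0.001, 2.81]
force: [-0.7, 0.7, -0.0]
grip_width: 0.0474
grip_force: 0.0
```

>>> {"api": "play_rows", "payload": {"motion": [[[-0.74, -0.428, 0.2, 0, 0, -0.07, 0], [-0.74, -0.428, 0.2, 0, 0, -0.07, 0], [-0.74, -0.428, 0.2, 0, 0, -0.07, 0], [-0.74, -0.428, 0.2, 0, 0, -0.07, 0], [-0.74, -0.428, 0.2, 0, 0, -0.07, 0], [-0.74, -0.428, 0.2, 0, 0, -0.07, 0], [-0.74, -0.428, 0.2, 0, 0, -0.07, 0]]]}}

```text
time_s: 2.05
ee_pos: [0.5988, 0.0391, 0.1741]
eef_rot: [3.141, -0.001, -3.03]
force: [-1.4, 0.0, 0.1]
grip_width: 0.0471
grip_force: 0.0
```

Run:
```python
from h import *
o=get_obs(); print(o["time_s"],o["ee_pos"],o["eef_rot"],o["qpos"],o["grip_width"])
c=grab("wrist"); np.savez("pics/w1.npz",**c); cv2.imwrite("pics/w1.png",c["frame"][:,:,::-1])
print(np.median(cloud(c)[...,2]))
```

```text
2.05 [0.59879009 0.03905589 0.17408932] [ 3.14111325e+00 -8.87680123e-04 -3.03035783e+00] [ 3.94056407e-03  4.53937956e-01  1.42988606e+00  4.00959251e-04
  1.25870258e+00 -1.67821367e+00] 0.047059260215427084
0.00208987580577108
```

View pics/w1.png

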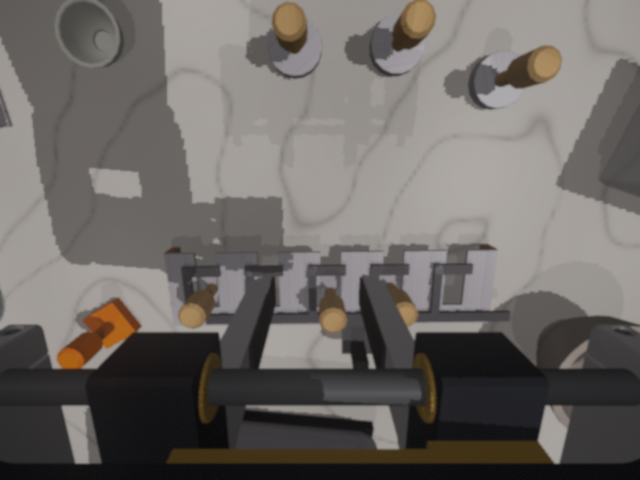

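Wrist view: the rack spans (167,250)-(495,320) and the keeper toes are across the slots at row 270. Knobs at (192,313), (333,318) and (405,310). The counter stamps are at the top.

Run:
```python
from h import *
c=dict(np.load("pics/w1.npz"))
o_=[.4,0]
print("corners", plane(c,[(167,250),(495,247)],.024).round(4))
for n in ("w1","scene0","side0"):
    c=dict(np.load(f"pics/{n}.npz")); P=cloud(c); 
    m=(P[...,2]>.015)&(P[...,2]<.034)&(P[...,0]>.57)&(P[...,0]<.72)&(P[...,1]>-.14)&(P[...,1]<.24)&(c["z_map"]>0)
    m=max(blobs(m,100),key=lambda b:b[1][4])[2]; q=P[m]; print(n,len(q),"z",np.median(q[:,2]).round(4))
    r=cv2.minAreaRect(q[:,:2].astype(np.float32)*1000); print(r)
    # front edge fit: min x per y bin
    y=q[:,1]; B=np.arange(-.08,.2,.006); e=[(q[(y>=b)&(y<b+.006)][:,0].min(),b+.003) for b in B if ((y>=b)&(y<b+.006)).sum()>5]
    e=np.array(e); k=np.polyfit(e[:,1],e[:,0],1)
    for _ in range(3):
        rr=e[:,0]-np.polyval(k,e[:,1]); g=abs(rr)<.004; k=np.polyfit(e[g,1],e[g,0],1)
    print("front x=%.4f*y+%.4f"%tuple(k),g.sum(),len(e), "theta",-np.arctan(k[0]).round(4), "y range",np.percentile(y,[.5,99.5]).round(4))
```

```text
corners [[ 0.6293 -0.1007  0.024 ]
 [ 0.592   0.2082  0.024 ]]
w1 16785 z 0.0256
((665.399658203125, 67.70945739746094), (107.82278442382812, 336.4813537597656), 6.949995040893555)
front x=-0.1225*y+0.6196 36 47 theta 0.1219 y range [-0.0996  0.2287]
scene0 3732 z 0.0267
((665.6438598632812, 66.97054290771484), (108.51921081542969, 339.2701110839844), 7.0049333572387695)
front x=-0.1220*y+0.6208 37 47 theta 0.1214 y range [-0.1036  0.2239]
side0 2427 z 0.0249
((666.2465209960938, 69.88145446777344), (105.41615295410156, 338.4850769042969), 7.171999931335449)
front x=-0.1260*y+0.6230 36 47 theta 0.1254 y range [-0.0955  0.2308]
```

>>> {"api": "play_rows", "payload": {"motion": [[[-0.454, 0.173, 0, 0, 0, -0.0017, -0.1], [-0.454, 0.173, 0, 0, 0, -0.0017, -0.1], [-0.454, 0.173, 0, 0, 0, -0.0017, -0.1], [-0.454, 0.173, 0, 0, 0, -0.0017, -0.1], [-0.454, 0.173, 0, 0, 0, -0.0017, -0.1]]]}}

```text
time_s: 2.6
ee_pos: [0.7065, 0.0941, 0.1745]
eef_rot: [3.142, -0.0, -3.019]
force: [0.0, -0.3, 0.2]
grip_width: 0.0421
grip_force: 0.0
```

```bash
cat >> h.py <<'E'
TH=.122; O=np.array([.613,.055])
def rk(p):
    d=np.asarray(p)[...,:2]-O; c,s=np.cos(TH),np.sin(TH); return np.stack([d[...,0]*c+d[...,1]*s,-d[...,0]*s+d[...,1]*c],-1)
def unrk(p):
    p=np.asarray(p); c,s=np.cos(TH),np.sin(TH); return np.stack([O[0]+p[...,0]*c-p[...,1]*s,O[1]+p[...,0]*s+p[...,1]*c],-1)
def say():
    o=get_obs(); print("t",round(o["time_s"],2),"rack",rk(o["ee_pos"]).round(4),"z",o["ee_pos"][2].round(4),"yawerr",round((o["eef_rot"][2]-TH-np.pi+np.pi)%(2*np.pi)-np.pi,4),"F",o["force"].round(1),"w",round(o["grip_width"],4),"gf",round(o["grip_force"],1)); return o
E
python3 - <<'E'
from h import *
say()
s=dict(np.load("pics/scene0.npz"));P=cloud(s); m=(P[...,2]>.12)&(P[...,0]>.7)&(abs(P[...,1]-.08)<.15); print("toaster min x",P[m][:,0].min())
# tab from a wrist image + earlier views
for n in ("scene0","side0"):
    c=dict(np.load(f"pics/{n}.npz"));P=cloud(c);h=cv2.cvtColor(c["frame"],cv2.COLOR_RGB2HSV)
    m=(h[...,2]<50)&(P[...,2]>.04)&(P[...,2]<.075)&(abs(P[...,0]-.707)<.02)&(abs(P[...,1]-.09)<.03); q=P[m]; r=rk(q)
    print(n,m.sum(),r.min(0),r.max(0),q[:,2].max(), rk(q[q[:,2]>.059]).mean(0))
c=grab("wrist"); np.savez("pics/w2.npz",**c);cv2.imwrite("pics/w2.png",c["frame"][:,:,::-1])
E
```

```text
t 2.6 rack [0.0976 0.0274] z 0.1745 yawerr 0.0007 F [ 0.  -0.3  0.2] w 0.0421 gf 0.0
toaster min x 0.8180843721591641
scene0 85 [0.09141579 0.01424248] [0.10608045 0.03031773] 0.07264637307944843 [0.09933571 0.02126803]
side0 49 [0.09218563 0.02510643] [0.10574058 0.03695536] 0.0689799651063372 [0.09940102 0.03113311]
```

View pics/w2.png

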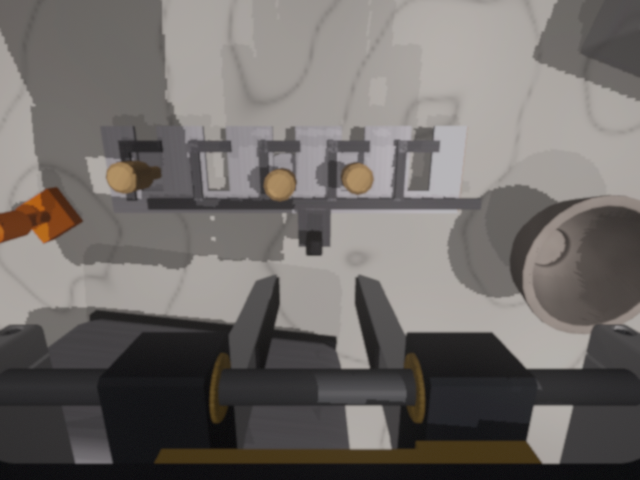

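The view shows the tab at (315,242), knobs at (122,178), (279,184) and (357,178), and deck front corners at (104,127) and (464,127).

Run:
```python
from h import *
c=dict(np.load("pics/w2.npz")); P=cloud(c)
print("corners",rk(plane(c,[(103,127),(465,126)],.024)).round(4))
print("tab",rk(plane(c,[(315,242)],.065)).round(4), P[242,315].round(4))
for ce,s,m in blobs(oak(c),200):
    if s[4]>2000: continue
    q=P[m]; z=q[:,2]; t=q[z>np.percentile(z,95)-.008]; print(ce.round(1),s[4],"top z",np.percentile(z,95).round(4),"rack top",rk(t).mean(0).round(4), "at .075 rays",rk(plane(c,ce,.072)).round(4))
```

```text
corners [[ 0.0017 -0.1575]
 [ 0.0008  0.1554]]
tab [[0.0934 0.026 ]] [0.7022 0.0921 0.066 ]
[122.5 176.5] 812 top z 0.0774 rack top [ 0.04   -0.1187] at .075 rays [[ 0.0398 -0.1201]]
[356.7 177.9] 751 top z 0.0773 rack top [0.0406 0.0575] at .075 rays [[0.0408 0.0578]]
[279.3 184.4] 830 top z 0.0773 rack top [ 0.0454 -0.0011] at .075 rays [[ 0.0457 -0.0013]]
[419.  391.6] 391 top z 0.2758 rack top [0.069  0.0496] at .075 rays [[0.2327 0.1204]]
[213.1 391.2] 229 top z 0.2761 rack top [0.0684 0.0053] at .075 rays [[ 0.2324 -0.0669]]
[354.2 454. ] 1568 top z 0.283 rack top [0.0769 0.035 ] at .075 rays [[0.3039 0.0636]]
```

>>> {"api": "play_rows", "payload": {"motion": [[[0, 0, 0.476, 0, 0, 0, -0.1], [0, 0, 0.476, 0, 0, 0, -0.1], [0, 0, 0.476, 0, 0, 0, -0.1], [0, 0, 0.476, 0, 0, 0, -0.1]]]}}

```text
time_s: 3.05
ee_pos: [0.7051, 0.0922, 0.0528]
eef_rot: [3.141, -0.005, -3.021]
force: [-0.6, 0.0, 0.8]
grip_width: 0.0425
grip_force: 0.0
```

>>> {"api": "play_rows", "payload": {"motion": [[[0, 0, 0, 0, 0, 0, -1], [0, 0, 0, 0, 0, 0, -1], [0, 0, 0, 0, 0, 0, -1], [0, 0, 0, 0, 0, 0, -1], [0, 0, 0, 0, 0, 0, -1]]], "grip_force": 15}}

```text
time_s: 3.55
ee_pos: [0.7077, 0.0923, 0.0567]
eef_rot: [-3.141, 0.002, -3.021]
force: [-2.2, 0.0, 6.8]
grip_width: 0.0134
grip_force: 15.0
```

>>> {"api": "play_rows", "payload": {"motion": [[[0, -0.03, 0, 0, 0, 0, -1], [0, -0.06, 0, 0, 0, 0, -1], [0, -0.08, 0, 0, 0, 0, -1], [0, -0.1, 0, 0, 0, 0, -1], [0, -0.108, 0, 0, 0, 0, -1], [0, -0.114, 0, 0, 0, 0, -1], [0, -0.118, 0, 0, 0, 0, -1], [0, -0.118, 0, 0, 0, 0, -1]]]}}

```text
time_s: 4.35
ee_pos: [0.7111, 0.0654, 0.0567]
eef_rot: [3.139, 0.002, -3.02]
force: [-2.2, 12.6, 7.1]
grip_width: 0.0137
grip_force: 15.0
```

```bash
python3 -c "
from h import *
say()"
```

```text
t 4.35 rack [ 0.0986 -0.0016] z 0.0567 yawerr -0.0001 F [-2.2 12.6  7.1] w 0.0137 gf 15.0
```

>>> {"api": "play_rows", "payload": {"motion": [[[0, -0.008, 0, 0, 0, 0, -1], [0, -0.008, 0, 0, 0, 0, -1], [0, -0.008, 0, 0, 0, 0, -1], [0, -0.008, 0, 0, 0, 0, -1]]]}}

```text
time_s: 4.75
ee_pos: [0.7111, 0.0653, 0.0567]
eef_rot: [3.137, 0.002, -3.019]
force: [-3.3, 22.3, 7.5]
grip_width: 0.0139
grip_force: 15.0
```

```bash
python3 -c "
from h import *
say()"
```

```text
t 4.75 rack [ 0.0986 -0.0017] z 0.0567 yawerr 0.0009 F [-3.3 22.3  7.5] w 0.0139 gf 15.0
```

>>> {"api": "play_rows", "payload": {"motion": [[[0, 0.012, 0, 0, 0, 0, -0.1], [0, 0.016, 0, 0, 0, 0, -0.1], [0, 0.016, 0, 0, 0, 0, -0.1], [0, 0.016, -0.2, 0, 0, 0, -0.1], [0, 0.016, -0.4, 0, 0, 0, -0.1], [0, 0.016, -0.5, 0, 0, 0, -0.1], [0, 0.016, -0.5, 0, 0, 0, -0.1]]]}}

```text
time_s: 5.45
ee_pos: [0.712, 0.0646, 0.1855]
eef_rot: [-3.141, 0.007, -3.022]
force: [0.6, -0.2, 0.7]
grip_width: 0.0424
grip_force: 0.0
```

>>> {"api": "play_rows", "payload": {"motion": [[[0.754, 0, 0, 0, 0, 0, -0.1], [0.754, 0, 0, 0, 0, 0, -0.1], [0.754, 0, 0, 0, 0, 0, -0.1], [0.754, 0, 0, 0, 0, 0, -0.1], [0.754, 0, 0.24, 0, 0, 0, -0.1], [0.754, 0, 0.24, 0, 0, 0, -0.1], [0.754, 0, 0.24, 0, 0, 0, -0.1]]]}}

```text
time_s: 6.15
ee_pos: [0.5228, 0.0422, 0.1186]
eef_rot: [3.141, -0.005, -3.021]
force: [0.4, 0.6, 0.7]
grip_width: 0.0424
grip_force: 0.0
```

```bash
sed -i 's/O=np.array.*/O=np.array([.6132,.0537])/' h.py
python3 - <<'E'
from h import *
say(); c=grab("wrist"); np.savez("pics/w3.npz",**c)
f=c["frame"][:,:,::-1]
p=proj(c,np.c_[unrk([[0,-.16],[0,.16],[.1,0]]),[.024]*3]); print(p)
v0=int(p[0,1])-15; a=cv2.resize(f[v0:v0+110,60:580],(800,169*1),interpolation=3)
x=[int(proj(c,np.r_[unrk([.02,y]),.02])[0,0]) for y in (-.12,0,.06)]
T=[cv2.resize(f[v0:v0+90,u-45:u+45],(266,266),interpolation=3) for u in x]
cv2.imwrite("pics/w3c.png",np.vstack([a,np.hstack(T+[np.zeros((266,2,3),np.uint8)])]))
E
```

```text
t 6.15 rack [-0.0911 -0.0005] z 0.1186 yawerr -0.0016 F [0.4 0.6 0.7] w 0.0424 gf 0.0
[[129.94334929 355.30015206]
 [505.23445132 354.64619978]
 [317.68926249 449.37713428]]
```

View pics/w3c.png

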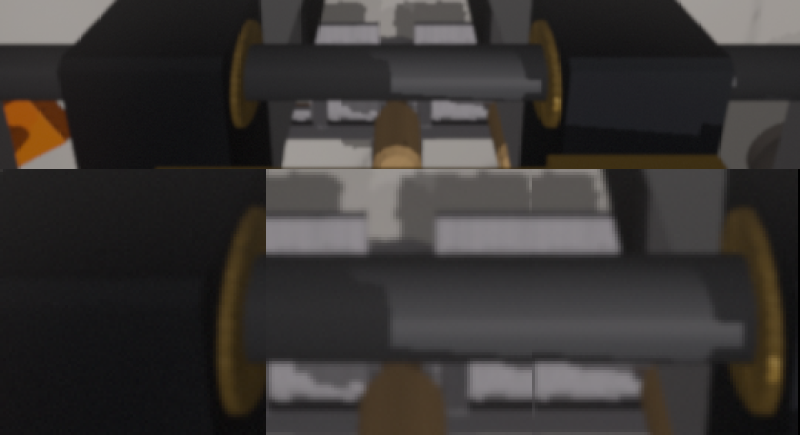

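The gripper blocks this low front view, so I'll look straight down from behind the slots instead.

>>> {"api": "play_rows", "payload": {"motion": [[[0, 0, -0.18, 0, 0, 0, -0.1], [-0.724, 0.12, -0.18, 0, 0, 0, -0.1], [-0.724, 0.12, -0.18, 0, 0, 0, -0.1], [-0.724, 0.12, -0.18, 0, 0, 0, -0.1], [-0.724, 0.12, -0.18, 0, 0, 0, -0.1], [-0.724, 0.12, -0.18, 0, 0, 0, -0.1], [-0.724, 0.12, 0.12, 0, 0, 0, -0.1], [-0.724, 0.12, 0.12, 0, 0, 0, -0.1], [-0.724, 0.12, 0.12, 0, 0, 0, -0.1]]]}}

```text
time_s: 7.1
ee_pos: [0.698, 0.0937, 0.0872]
eef_rot: [3.141, -0.006, -3.021]
force: [-0.4, -0.4, 0.0]
grip_width: 0.0419
grip_force: 0.0
```

Run:
```python
from h import *
say(); c=grab("wrist"); np.savez("pics/w4.npz",**c)
```

```text
t 7.1 rack [0.0891 0.0294] z 0.0872 yawerr -0.0013 F [-0.4 -0.4  0. ] w 0.0419 gf 0.0
```

>>> {"api": "play_rows", "payload": {"motion": [[[0, 0, -0.1, 0, 0, 0, -0.1], [0, -0.6, -0.1, 0, 0, 0, -0.1], [0, -0.6, -0.1, 0, 0, 0, -0.1], [0, -0.6, -0.1, 0, 0, 0, -0.1], [0, -0.6, 0, 0, 0, 0, -0.1], [0, -0.6, 0, 0, 0, 0, -0.1]]]}}

```text
time_s: 7.75
ee_pos: [0.717, -0.0564, 0.0902]
eef_rot: [3.141, -0.002, -3.023]
force: [-0.1, 0.1, -0.9]
grip_width: 0.0426
grip_force: 0.0
```

Run:
```python
from h import *
say(); c=grab("wrist"); np.savez("pics/w5.npz",**c)
T=[]
for n,y in (("w5",-.12),("w4",0),("w4",.06)):
    c=dict(np.load(f"pics/{n}.npz")); u,v=proj(c,np.r_[unrk([.025,y]),.02])[0].astype(int); print(u,v)
    t=c["frame"][v-55:v+55,u-45:u+45,::-1].astype(float)*1.5
    T.append(cv2.resize(np.clip(t,0,255).astype(np.uint8),(266,325),interpolation=3))
cv2.imwrite("pics/w45.png",np.hstack(T))
```

```text
t 7.75 rack [ 0.0897 -0.1219] z 0.0902 yawerr -0.0034 F [-0.1  0.1 -0.9] w 0.0426 gf 0.0
319 170
271 171
363 171
```

View pics/w45.png

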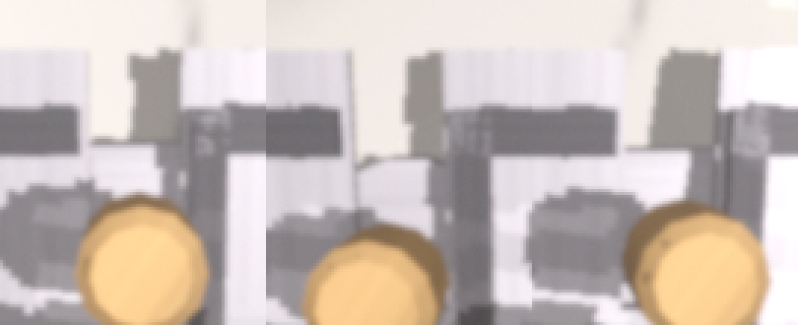

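The front foot edge seen through each slot is straight in slots 1 and 4 (the squares) and curved in slot 3 (stamp0, round). So the squares are at rack y = -120 and +60.

```bash
cat >> h.py <<'E'
def knobs(c,pr=True):
    P=cloud(c); out=[]
    for ce,s,m in blobs(oak(c),200):
        q=P[m]; z=np.percentile(q[:,2],95)
        if not .06<z<.1: continue
        t=q[q[:,2]>z-.006]; t=(t.min(0)+t.max(0))/2; t2=P[m&(P[...,2]>z-.006)].mean(0)
        out.append(t2)
        if pr: print("knob px",ce.round(0),s[4],"topz",z.round(4),"world",t2[:2].round(4),"rack",rk(t2).round(4))
    return out
E
python3 - <<'E'
from h import *
say()
for n in ("w5","w4"): print(n); knobs(dict(np.load(f"pics/{n}.npz")))
for n in ("scene0","side0"):
    c=dict(np.load(f"pics/{n}.npz")); P=cloud(c); g=(P[...,0]>.36)&(P[...,0]<.6)&(P[...,1]<-.22)&(P[...,1]>-.47)&(c["z_map"]>0)
    h=cv2.cvtColor(c["frame"],cv2.COLOR_RGB2HSV).astype(int)
    v,u=np.nonzero(g); p=np.median(P[P[...,2]>.0][:1],0)
    m=g&(P[...,2]>.0085)&(P[...,2]<.022); b=max(blobs(m,20),key=lambda b:b[1][2]*b[1][3]); q=P[b[2]]
    print(n,cv2.minAreaRect((q[:,:2]*1000).astype(np.float32)),np.percentile(q[:,2],[50,98]))
E
```

```text
t 7.8 rack [ 0.0903 -0.1207] z 0.0916 yawerr -0.0018 F [0.1 1.2 0.2] w 0.0426 gf 0.0
w5
knob px [617. 194.] 1097 topz 0.0708 world [0.646  0.1047] rack [0.0388 0.0466]
knob px [321. 206.] 1683 topz 0.0772 world [ 0.6671 -0.06  ] rack [ 0.0397 -0.1194]
knob px [533. 211.] 2604 topz 0.0769 world [0.6584 0.056 ] rack [ 0.0452 -0.0032]
knob px [154. 258.] 5178 topz 0.0766 world [ 0.7193 -0.1618] rack [ 0.0791 -0.2268]
w4
knob px [ 49. 205.] 3244 topz 0.077 world [ 0.6665 -0.0558] rack [ 0.0395 -0.1152]
knob px [373. 208.] 1796 topz 0.0772 world [0.6462 0.1171] rack [0.0405 0.0589]
knob px [263. 217.] 1843 topz 0.0771 world [0.6579 0.0599] rack [0.0451 0.0007]
scene0 ((473.39532470703125, -348.7540283203125), (162.4384002685547, 161.1954345703125), 13.034310340881348) [0.01428078 0.0185717 ]
side0 ((412.40838623046875, -357.0013122558594), (37.012821197509766, 165.88619995117188), 13.02625846862793) [0.0127782  0.01801721]
```

>>> {"api": "play_rows", "payload": {"motion": [[[0, 0, -0.08, 0, 0, 0, -0.1], [0.202, 0.005, -0.08, 0, 0, 0, -0.1], [0.202, 0.005, -0.08, 0, 0, 0, -0.1], [0.202, 0.005, 0.05, 0, 0, 0, -0.1], [0.202, 0.005, 0.122, 0, 0, 0, -0.1], [0.202, 0.005, 0.122, 0, 0, 0, -0.1], [0.202, 0.005, 0.122, 0, 0, 0, -0.1]]]}}

```text
time_s: 8.5
ee_pos: [0.6683, -0.0591, 0.0621]
eef_rot: [-3.141, 0.002, -3.02]
force: [0.0, -0.6, 0.6]
grip_width: 0.0425
grip_force: 0.0
```

>>> {"api": "play_rows", "payload": {"motion": [[[0, 0, 0, 0, 0, 0, -1], [0, 0, 0, 0, 0, 0, -1], [0, 0, 0, 0, 0, 0, -1], [0, 0, 0, 0, 0, 0, -1]]], "grip_force": 30}}

```text
time_s: 8.9
ee_pos: [0.6678, -0.0598, 0.061]
eef_rot: [-3.141, 0.001, -3.021]
force: [-0.6, 0.6, 6.9]
grip_width: 0.0235
grip_force: 30.0
```

```bash
python3 -c "
from h import *
say()"
```

```text
t 8.9 rack [ 0.0404 -0.1193] z 0.061 yawerr -0.0013 F [-0.6  0.6  6.9] w 0.0235 gf 30.0
```

>>> {"api": "play_rows", "payload": {"motion": [[[0, 0, -0.01, 0, 0, 0, -1], [0.04, 0, -0.01, 0, 0, 0, -1], [0.1, 0, -0.01, 0, 0, 0, -1], [0.16, 0, -0.01, 0, 0, 0, -1], [0.22, 0, -0.01, 0, 0, 0, -1], [0.28, 0, -0.01, 0, 0, 0, -1], [0.34, 0, -0.01, 0, 0, 0, -1], [0.4, 0, -0.01, 0, 0, 0, -1], [0.44, 0, -0.01, 0, 0, 0, -1], [0.44, 0, -0.01, 0, 0, 0, -1]]]}}

```text
time_s: 9.9
ee_pos: [0.5574, -0.0732, 0.0625]
eef_rot: [3.141, -0.001, -3.021]
force: [-0.1, 0.4, -2.7]
grip_width: 0.0233
grip_force: 30.0
```

```bash
python3 -c "
from h import *
say()
for n in ('scene','side'): 
    c=grab(n); np.savez(f'pics/{n}1.npz',**c); knobs2=[ (b[0].round(0),b[1][4]) for b in blobs(oak(c),40) if b[1][4]<200]; print(n,knobs2)
"
```

```text
t 9.9 rack [-0.0708 -0.1191] z 0.0625 yawerr -0.0016 F [-0.1  0.4 -2.7] w 0.0233 gf 30.0
scene [(array([514.,  46.]), np.int32(41)), (array([538.,  59.]), np.int32(74)), (array([345., 185.]), np.int32(58)), (array([391., 251.]), np.int32(84)), (array([377., 270.]), np.int32(91))]
side [(array([433., 133.]), np.int32(57)), (array([280., 144.]), np.int32(127)), (array([357., 250.]), np.int32(130)), (array([359., 277.]), np.int32(142)), (array([349., 308.]), np.int32(144)), (array([270., 324.]), np.int32(167))]
```

>>> {"api": "play_rows", "payload": {"motion": [[[0, 0, -0.05, 0, 0, 0, -1], [0, 0, -0.09, 0, 0, 0, -1], [0.04, -0.1, -0.09, 0, 0, 0, -1], [0.08, -0.2, -0.09, 0, 0, 0, -1], [0.12, -0.3, -0.09, 0, 0, 0, -1], [0.16, -0.4, -0.09, 0, 0, 0, -1], [0.2, -0.5, -0.09, 0, 0, 0, -1], [0.228, -0.6, -0.09, 0, 0, 0, -1], [0.228, -0.6, -0.09, 0, 0, 0, -1]]]}}

```text
time_s: 10.9
ee_pos: [0.5196, -0.2315, 0.086]
eef_rot: [-3.14, 0.001, -3.023]
force: [0.5, -0.5, -1.2]
grip_width: 0.0234
grip_force: 30.0
```

>>> {"api": "play_rows", "payload": {"motion": [[[0.04, -0.1, 0, 0, 0, 0, -1], [0.08, -0.2, 0, 0, 0, 0, -1], [0.12, -0.3, 0, 0, 0, 0, -1], [0.16, -0.4, 0, 0, 0, 0, -1], [0.2, -0.5, 0, 0, 0, 0, -1], [0.228, -0.588, 0, 0, 0, 0, -1], [0.228, -0.588, 0, 0, 0, 0, -1], [0.228, -0.588, 0, 0, 0, 0, -1]]]}}

```text
time_s: 11.7
ee_pos: [0.4811, -0.3811, 0.0853]
eef_rot: [3.142, 0.0, -3.021]
force: [-0.5, 0.0, -1.9]
grip_width: 0.0233
grip_force: 30.0
```

```bash
python3 -c "
from h import *
o=say(); print(o['ee_pos'])
c=grab('wrist'); np.savez('pics/w6.npz',**c); cv2.imwrite('pics/w6.png',c['frame'][:,:,::-1])
P=cloud(c); p=c['frame'];
"
```

```text
t 11.7 rack [-0.184  -0.4155] z 0.0853 yawerr -0.0015 F [-0.5  0.  -1.9] w 0.0233 gf 30.0
[ 0.48111594 -0.38114149  0.08530949]
```

View pics/w6.png

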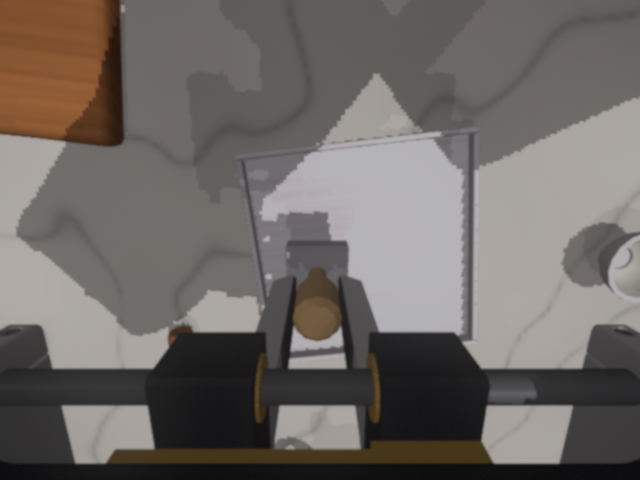

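The tray's corners are at (240,157), (477,131) and (472,340). The held square is over the tray's left part.

```bash
python3 -c "
from h import *
c=dict(np.load('pics/w6.npz')); p=plane(c,[(240,157),(477,131),(472,340)],.014); print(p.round(4)); print('centre',(p[0]+p[2])/2, np.linalg.norm(p[1]-p[0]),np.linalg.norm(p[2]-p[1]))
"
```

```text
[[ 0.4147 -0.4402  0.014 ]
 [ 0.38   -0.289   0.014 ]
 [ 0.5295 -0.2556  0.014 ]]
centre [ 0.4721105  -0.34786736  0.014     ] 0.1551237760669205 0.15322900946864043
```

>>> {"api": "play_rows", "payload": {"motion": [[[0, 0, 0.03, 0, 0, 0, -1], [0, 0, 0.06, 0, 0, 0, -1], [0, 0, 0.078, 0, 0, 0, -1], [0, 0, 0.078, 0, 0, 0, -1], [0, 0, 0.078, 0, 0, 0, -0.1], [0, 0, 0.078, 0, 0, 0, -0.1], [0, 0, 0.078, 0, 0, 0, -0.1], [0, 0, -0.05, 0, 0, 0, -0.1], [0, 0, -0.2, 0, 0, 0, -0.1], [0, 0, -0.2, 0, 0, 0, -0.1]]]}}

```text
time_s: 12.75
ee_pos: [0.4823, -0.383, 0.1402]
eef_rot: [-3.136, 0.005, -3.021]
force: [-0.9, -0.4, 0.4]
grip_width: 0.0424
grip_force: 0.0
```

```bash
python3 -c "
from h import *
o=say(); print(o['ee_pos'])
c=grab('wrist'); np.savez('pics/w7.npz',**c); knobs(c)
c=grab('side'); np.savez('pics/side2.npz',**c); knobs(c)
P=cloud(c)
for b in blobs(oak(c),60):
    if b[1][4]<300: q=P[b[2]]; z=np.percentile(q[:,2],95); print(b[0].round(0),b[1][4],q[q[:,2]>z-.006].mean(0).round(4), rk(q[q[:,2]>z-.006].mean(0)).round(4))
"
```

```text
t 12.75 rack [-0.1831 -0.4175] z 0.1402 yawerr -0.0012 F [-0.9 -0.4  0.4] w 0.0424 gf 0.0
[ 0.48228231 -0.38296183  0.14017499]
knob px [320. 258.] 1001 topz 0.0811 world [ 0.4786 -0.3816] rack [-0.1866 -0.4156]
knob px [300. 142.] 289 topz 0.0909 world [ 0.6899 -0.3151] rack [ 0.0313 -0.3754]
knob px [260. 203.] 280 topz 0.0751 world [ 0.7232 -0.1602] rack [ 0.0831 -0.2257]
knob px [269. 271.] 281 topz 0.0765 world [0.6531 0.0941] rack [0.0445 0.0352]
[300. 142.] 289 [ 0.6899 -0.3151  0.1243] [ 0.0313 -0.3754]
[260. 203.] 280 [ 0.7232 -0.1602  0.0741] [ 0.0831 -0.2257]
[357. 250.] 128 [0.441  0.0275 0.099 ] [-0.1741 -0.0051]
[269. 271.] 281 [0.6531 0.0941 0.0743] [0.0445 0.0352]
[359. 277.] 141 [0.4299 0.11   0.0977] [-0.1751  0.0782]
[349. 308.] 144 [0.4466 0.215  0.1185] [-0.1457  0.1804]
[271. 324.] 167 [0.6261 0.2335 0.0428] [0.0347 0.1769]
[239. 409.] 204 [0.6421 0.4821 0.125 ] [0.0809 0.4217]
```

>>> {"api": "play_rows", "payload": {"motion": [[[-0.447, 0.953, 0, 0, 0, 0, -0.1], [-0.447, 0.953, 0, 0, 0, 0, -0.1], [-0.447, 0.953, 0, 0, 0, 0, -0.1], [-0.447, 0.953, 0, 0, 0, 0, -0.1], [-0.447, 0.953, 0, 0, 0, 0, -0.1], [-0.447, 0.953, 0, 0, 0, 0, -0.1], [-0.447, 0.953, 0, 0, 0, 0, -0.1]]]}}

```text
time_s: 13.55
ee_pos: [0.5629, -0.1301, 0.1338]
eef_rot: [3.141, -0.002, -3.018]
force: [-0.3, -0.1, 1.5]
grip_width: 0.0421
grip_force: 0.0
```

>>> {"api": "play_rows", "payload": {"motion": [[[-0.447, 0.953, 0, 0, 0, 0, -0.1], [-0.447, 0.953, 0, 0, 0, 0, -0.1], [-0.447, 0.953, 0, 0, 0, 0, -0.1], [-0.447, 0.953, 0, 0, 0, 0, -0.1], [-0.447, 0.953, 0, 0, 0, 0, -0.1], [-0.447, 0.953, 0, 0, 0, 0, -0.1], [-0.447, 0.953, 0, 0, 0, 0, -0.1], [-0.447, 0.953, 0, 0, 0, 0, -0.1]]]}}

```text
time_s: 14.35
ee_pos: [0.6451, 0.1161, 0.1343]
eef_rot: [-3.141, -0.001, -3.022]
force: [0.0, 0.6, 0.4]
grip_width: 0.0425
grip_force: 0.0
```

```bash
python3 -c "
from h import *
o=say(); print(o['ee_pos'])
c=grab('wrist'); np.savez('pics/w8.npz',**c); knobs(c)
"
```

```text
t 14.35 rack [0.0392 0.058 ] z 0.1343 yawerr -0.0029 F [0.  0.6 0.4] w 0.0425 gf 0.0
[0.64507134 0.11605135 0.13426909]
knob px [319. 265.] 1125 topz 0.077 world [0.6454 0.1177] rack [0.0397 0.0596]
knob px [234. 272.] 1028 topz 0.077 world [0.657 0.06 ] rack [0.0442 0.0009]
```

>>> {"api": "play_rows", "payload": {"motion": [[[-0.003, 0.006, 0.1, 0, 0, 0, -0.1], [-0.003, 0.006, 0.292, 0, 0, 0, -0.1], [-0.003, 0.006, 0.292, 0, 0, 0, -0.1], [-0.003, 0.006, 0.292, 0, 0, 0, -0.1], [-0.003, 0.006, 0.292, 0, 0, 0, -1], [-0.003, 0.006, 0.292, 0, 0, 0, -1], [-0.003, 0.006, 0.292, 0, 0, 0, -1], [-0.003, 0.006, 0.292, 0, 0, 0, -1]]]}}

```text
time_s: 15.2
ee_pos: [0.6465, 0.1199, 0.0636]
eef_rot: [-3.141, 0.003, -3.021]
force: [-1.0, -2.5, 7.0]
grip_width: 0.0234
grip_force: 30.0
```

>>> {"api": "play_rows", "payload": {"motion": [[[0, 0, -0.01, 0, 0, 0, -1], [0.04, 0, -0.01, 0, 0, 0, -1], [0.1, 0, -0.01, 0, 0, 0, -1], [0.16, 0, -0.01, 0, 0, 0, -1], [0.22, 0, -0.01, 0, 0, 0, -1], [0.28, 0, -0.01, 0, 0, 0, -1], [0.34, 0, -0.01, 0, 0, 0, -1], [0.4, 0, -0.01, 0, 0, 0, -1], [0.44, 0, -0.01, 0, 0, 0, -1], [0.44, 0, -0.01, 0, 0, 0, -1]]]}}

```text
time_s: 16.2
ee_pos: [0.5359, 0.1067, 0.0646]
eef_rot: [3.142, -0.0, -3.021]
force: [1.0, 0.4, -1.4]
grip_width: 0.0238
grip_force: 30.0
```

```bash
python3 -c "
from h import *
o=say()"
```

```text
t 16.2 rack [-0.0703  0.062 ] z 0.0646 yawerr -0.0011 F [ 1.   0.4 -1.4] w 0.0238 gf 30.0
```

>>> {"api": "play_rows", "payload": {"motion": [[[0, 0, -0.08, 0, 0, 0, -1], [0, -0.1, -0.08, 0, 0, 0, -1], [0, -0.2, -0.08, 0, 0, 0, -1], [0, -0.32, -0.08, 0, 0, 0, -1], [0, -0.44, -0.08, 0, 0, 0, -1], [0, -0.56, -0.08, 0, 0, 0, -1], [0, -0.68, -0.08, 0, 0, 0, -1], [0, -0.8, -0.08, 0, 0, 0, -1], [0, -0.92, -0.08, 0, 0, 0, -1], [0, -1, -0.08, 0, 0, 0, -1]]]}}

```text
time_s: 17.2
ee_pos: [0.5673, -0.1436, 0.0845]
eef_rot: [-3.141, 0.0, -3.022]
force: [0.8, 0.2, -2.7]
grip_width: 0.0234
grip_force: 30.0
```

>>> {"api": "play_rows", "payload": {"motion": [[[0, -0.05, 0, 0, 0, 0, -1], [0.06, -0.13, 0, 0, 0, 0, -1], [0.13, -0.21, 0, 0, 0, 0, -1], [0.2, -0.29, 0, 0, 0, 0, -1], [0.27, -0.37, 0, 0, 0, 0, -1], [0.34, -0.45, 0, 0, 0, 0, -1], [0.42, -0.53, 0, 0, 0, 0, -1], [0.491, -0.6, 0, 0, 0, 0, -1], [0.491, -0.632, 0, 0, 0, 0, -1], [0.491, -0.632, 0, 0, 0, 0, -1]]]}}

```text
time_s: 18.2
ee_pos: [0.4644, -0.3138, 0.0846]
eef_rot: [-3.141, 0.001, -3.022]
force: [1.2, 0.4, -2.5]
grip_width: 0.0234
grip_force: 30.0
```

```bash
python3 -c "
from h import *
o=say(); print(o['ee_pos'])"
```

```text
t 18.2 rack [-0.1924 -0.3466] z 0.0846 yawerr -0.0023 F [ 1.2  0.4 -2.5] w 0.0234 gf 30.0
[ 0.46438204 -0.31378103  0.08459297]
```

>>> {"api": "play_rows", "payload": {"motion": [[[0, 0, 0.03, 0, 0, 0, -1], [0, 0, 0.06, 0, 0, 0, -1], [0, 0, 0.07, 0, 0, 0, -1], [0, 0, 0.07, 0, 0, 0, -1], [0, 0, 0.07, 0, 0, 0, -0.1], [0, 0, 0.07, 0, 0, 0, -0.1], [0, 0, 0.07, 0, 0, 0, -0.1], [0, 0, -0.05, 0, 0, 0, -0.1], [0, 0, -0.2, 0, 0, 0, -0.1], [0, 0, -0.2, 0, 0, 0, -0.1]]]}}

```text
time_s: 19.2
ee_pos: [0.4655, -0.3142, 0.1389]
eef_rot: [-3.137, 0.005, -3.021]
force: [0.1, -0.2, -0.3]
grip_width: 0.0422
grip_force: 0.0
```

```bash
python3 -c "
from h import *
o=say(); print(o['ee_pos'])
c=grab('wrist'); np.savez('pics/w9.npz',**c); knobs(c)
for n in ('scene','side'):
    c=grab(n); np.savez(f'pics/{n}3.npz',**c); P=cloud(c)
    for b in blobs(oak(c),40):
        if b[1][4]<300: q=P[b[2]]; z=np.percentile(q[:,2],95); t=q[q[:,2]>z-.006].mean(0); print(n,b[0].round(0),b[1][4],t.round(4), rk(t).round(4))
"
```

```text
t 19.2 rack [-0.1914 -0.3471] z 0.1389 yawerr -0.0011 F [ 0.1 -0.2 -0.3] w 0.0422 gf 0.0
[ 0.46547557 -0.31415034  0.13891454]
knob px [318. 260.] 1022 topz 0.0811 world [ 0.4624 -0.3137] rack [-0.1944 -0.3463]
knob px [221. 271.] 934 topz 0.0811 world [ 0.4786 -0.38  ] rack [-0.1864 -0.4141]
scene [495.  27.] 212 [ 0.1516  1.2723 -0.1527] [-0.3099  1.2657]
scene [345. 185.] 56 [0.4491 0.1781 0.0767] [-0.1477  0.1435]
scene [312. 201.] 62 [0.4319 0.0859 0.0764] [-0.176  0.054]
scene [287. 225.] 69 [4.43e-01 2.00e-04 7.65e-02] [-0.1755 -0.0324]
scene [376. 270.] 85 [0.66   0.0569 0.0761] [ 0.0469 -0.0026]
scene [175. 317.] 69 [ 0.4671 -0.315   0.0806] [-0.1898 -0.3482]
scene [150. 344.] 72 [ 0.4827 -0.3834  0.0803] [-0.1827 -0.418 ]
side [300. 142.] 290 [ 0.6988 -0.355   0.0905] [ 0.0352 -0.4161]
side [260. 204.] 286 [ 0.7015 -0.0852  0.1499] [ 0.0707 -0.1486]
side [357. 250.] 129 [0.4418 0.0068 0.0742] [-0.1759 -0.0257]
side [268. 261.] 140 [0.6586 0.0639 0.0745] [0.0463 0.0046]
side [359. 277.] 141 [0.4297 0.1098 0.0969] [-0.1753  0.078 ]
side [349. 308.] 145 [0.4479 0.1852 0.0737] [-0.148   0.1507]
side [271. 324.] 163 [0.6312 0.2181 0.0174] [0.0378 0.161 ]
side [239. 412.] 273 [0.6419 0.4812 0.1252] [0.0805 0.4209]
```

>>> {"api": "play_rows", "payload": {"motion": [[[-0.03, 0.636, 0, 0, 0, 0, -0.1], [-0.03, 0.636, 0, 0, 0, 0, -0.1], [-0.03, 0.636, 0, 0, 0, 0, -0.1], [-0.03, 0.636, 0, 0, 0, 0, -0.1], [-0.03, 0.636, 0, 0, 0, 0, -0.1]]]}}

```text
time_s: 19.85
ee_pos: [0.4519, -0.1532, 0.1337]
eef_rot: [3.141, -0.001, -3.019]
force: [-0.3, -0.3, -0.0]
grip_width: 0.0423
grip_force: 0.0
```

>>> {"api": "play_rows", "payload": {"motion": [[[-0.03, 0.636, 0, 0, 0, 0, -0.1], [-0.03, 0.636, 0, 0, 0, 0, -0.1], [-0.03, 0.636, 0, 0, 0, 0, -0.1], [-0.03, 0.636, 0, 0, 0, 0, -0.1], [-0.03, 0.636, 0, 0, 0, 0, -0.1], [-0.03, 0.636, 0, 0, 0, 0, -0.1]]]}}

```text
time_s: 20.45
ee_pos: [0.4409, 0.0029, 0.1341]
eef_rot: [-3.141, -0.0, -3.022]
force: [0.9, 0.7, 0.1]
grip_width: 0.0418
grip_force: 0.0
```

```bash
python3 -c "
from h import *
o=say(); print(o['ee_pos'])
c=grab('wrist'); np.savez('pics/w10.npz',**c); knobs(c)
"
```

```text
t 20.45 rack [-0.1772 -0.0294] z 0.1341 yawerr -0.0023 F [0.9 0.7 0.1] w 0.0418 gf 0.0
[0.44086541 0.00290767 0.13413232]
knob px [315. 262.] 1003 topz 0.0772 world [0.4386 0.0019] rack [-0.1796 -0.0302]
knob px [437. 259.] 1280 topz 0.077 world [0.4277 0.0862] rack [-0.1801  0.0548]
knob px [553. 294.] 1477 topz 0.0769 world [0.4447 0.1761] rack [-0.1524  0.142 ]
```

>>> {"api": "play_rows", "payload": {"motion": [[[0, 0, 0.1, 0, 0, 0, -0.1], [0, 0, 0.292, 0, 0, 0, -0.1], [0, 0, 0.292, 0, 0, 0, -0.1], [0, 0, 0.292, 0, 0, 0, -0.1], [0, 0, 0.292, 0, 0, 0, -1], [0, 0, 0.292, 0, 0, 0, -1], [0, 0, 0.292, 0, 0, 0, -1], [0, 0, 0.292, 0, 0, 0, -1]]]}}

```text
time_s: 21.3
ee_pos: [0.4413, 0.0042, 0.0626]
eef_rot: [-3.141, 0.002, -3.021]
force: [-0.1, -1.9, 7.1]
grip_width: 0.0234
grip_force: 30.0
```

```bash
python3 -c "
from h import *
o=say()"
```

```text
t 21.3 rack [-0.1767 -0.0282] z 0.0626 yawerr -0.0012 F [-0.1 -1.9  7.1] w 0.0234 gf 30.0
```

>>> {"api": "play_rows", "payload": {"motion": [[[0, 0, -0.01, 0, 0, 0, -1], [-0.06, -0.02, -0.01, 0, 0, 0, -1], [-0.14, -0.04, -0.01, 0, 0, 0, -1], [-0.22, -0.06, -0.01, 0, 0, 0, -1], [-0.3, -0.08, -0.01, 0, 0, 0, -1], [-0.38, -0.1, -0.01, 0, 0, 0, -1], [-0.46, -0.12, -0.01, 0, 0, 0, -1], [-0.54, -0.127, -0.01, 0, 0, 0, -1], [-0.547, -0.127, -0.01, 0, 0, 0, -1], [-0.547, -0.127, -0.01, 0, 0, 0, -1]]]}}

```text
time_s: 22.3
ee_pos: [0.5795, -0.0106, 0.0636]
eef_rot: [3.141, -0.001, -3.021]
force: [0.2, 0.5, -1.5]
grip_width: 0.0235
grip_force: 30.0
```

```bash
python3 -c "
from h import *
o=say()
c=grab('wrist');np.savez('pics/w11.npz',**c)
c=grab('side'); np.savez('pics/side4.npz',**c); P=cloud(c)
for b in blobs(oak(c),40):
    if b[1][4]<300: q=P[b[2]]; z=np.percentile(q[:,2],95); t=q[q[:,2]>z-.006].mean(0); print(b[0].round(0),b[1][4],t.round(4), rk(t).round(4))
"
```

```text
t 22.3 rack [-0.0412 -0.0597] z 0.0636 yawerr -0.001 F [ 0.2  0.5 -1.5] w 0.0235 gf 30.0
[278. 144.] 115 [ 0.6666 -0.2446  0.1857] [ 0.0167 -0.3026]
[260. 204.] 294 [ 0.7025 -0.0885  0.1463] [ 0.0713 -0.152 ]
[268. 261.] 139 [0.6593 0.0637 0.0745] [0.0469 0.0043]
[359. 277.] 140 [0.4306 0.0926 0.0741] [-0.1765  0.0608]
[349. 308.] 142 [0.4476 0.1849 0.0738] [-0.1484  0.1504]
[270. 325.] 165 [0.6302 0.2188 0.0191] [0.037  0.1618]
```

>>> {"api": "play_rows", "payload": {"motion": [[[-0.04, 0, 0, 0, 0, 0, -1], [-0.08, 0, 0, 0, 0, 0, -1], [-0.12, 0, 0, 0, 0, 0, -1], [-0.16, 0, 0, 0, 0, 0, -1], [-0.2, 0, 0, 0, 0, 0, -1], [-0.24, 0, 0, 0, 0, 0, -1], [-0.28, 0, 0, 0, 0, 0, -1], [-0.32, 0, 0, 0, 0, 0, -1], [-0.34, 0, 0, 0, 0, 0, -1], [-0.34, 0, 0, 0, 0, 0, -1]]]}}

```text
time_s: 23.4
ee_pos: [0.6643, -0.0004, 0.0639]
eef_rot: [3.142, -0.0, -3.021]
force: [0.6, 0.2, -1.1]
grip_width: 0.0232
grip_force: 30.0
```

```bash
python3 -c "
from h import *
o=say()"
```

```text
t 23.4 rack [ 0.0441 -0.0599] z 0.0639 yawerr -0.0012 F [ 0.6  0.2 -1.1] w 0.0232 gf 30.0
```

>>> {"api": "play_rows", "payload": {"motion": [[[0, 0, 0.008, 0, 0, 0, -1], [0, 0, 0.008, 0, 0, 0, -0.1], [0, 0, 0.008, 0, 0, 0, -0.1], [0, 0, 0.008, 0, 0, 0, -0.1], [0, 0, -0.1, 0, 0, 0, -0.1], [0, 0, -0.28, 0, 0, 0, -0.1], [0, 0, -0.28, 0, 0, 0, -0.1]]]}}

```text
time_s: 24.1
ee_pos: [0.6666, -0.0005, 0.1404]
eef_rot: [-3.14, 0.009, -3.021]
force: [0.1, -0.1, 0.0]
grip_width: 0.0421
grip_force: 0.0
```

>>> {"api": "play_rows", "payload": {"motion": [[[0.882, 0.47, 0, 0, 0, 0, -0.1], [0.882, 0.47, 0, 0, 0, 0, -0.1], [0.882, 0.47, 0, 0, 0, 0, -0.1], [0.882, 0.47, 0, 0, 0, 0, -0.1], [0.882, 0.47, 0, 0, 0, 0, -0.1], [0.882, 0.47, 0, 0, 0, 0, -0.1], [0.882, 0.47, 0, 0, 0, 0, -0.1]]]}}

```text
time_s: 24.8
ee_pos: [0.4314, 0.0899, 0.1345]
eef_rot: [-3.142, 0.002, -3.02]
force: [0.8, -0.2, 0.7]
grip_width: 0.0424
grip_force: 0.0
```

```bash
python3 -c "
from h import *
o=say(); c=grab('wrist'); np.savez('pics/w12.npz',**c); knobs(c)
for n in ('scene','side'):
    c=grab(n); np.savez(f'pics/{n}5.npz',**c); P=cloud(c)
    for b in blobs(oak(c),40):
        if b[1][4]<300: q=P[b[2]]; z=np.percentile(q[:,2],95); t=q[q[:,2]>z-.006].mean(0); print(n,b[0].round(0),b[1][4],t.round(4), rk(t).round(4))
"
```

```text
t 24.8 rack [-0.176   0.0581] z 0.1345 yawerr -0.0002 F [ 0.8 -0.2  0.7] w 0.0424 gf 0.0
knob px [315. 259.] 1025 topz 0.0771 world [0.4274 0.0882] rack [-0.1802  0.0569]
knob px [435. 293.] 1285 topz 0.0769 world [0.4448 0.1788] rack [-0.1519  0.1447]
scene [495.  27.] 198 [ 0.1203  1.3329 -0.1925] [-0.3336  1.3296]
scene [345. 185.] 57 [0.4495 0.1774 0.0766] [-0.1474  0.1427]
scene [311. 201.] 44 [0.432  0.0862 0.0765] [-0.1759  0.0543]
scene [376. 270.] 84 [0.6601 0.0568 0.076 ] [ 0.0469 -0.0026]
scene [358. 288.] 94 [ 0.6647 -0.0033  0.0756] [ 0.0442 -0.0629]
scene [176. 317.] 89 [ 0.4673 -0.3138  0.0803] [-0.1895 -0.347 ]
scene [151. 344.] 99 [ 0.4839 -0.3818  0.0805] [-0.1813 -0.4166]
side [300. 142.] 287 [ 0.6864 -0.3137  0.1255] [ 0.0279 -0.3735]
side [352. 145.] 42 [0.4534 0.0416 0.4225] [-0.1601  0.0074]
side [260. 204.] 277 [ 0.7231 -0.1605  0.0734] [ 0.083  -0.2259]
side [269. 252.] 264 [0.6559 0.0551 0.0989] [ 0.0426 -0.0038]
side [360. 273.] 50 [0.4288 0.1199 0.1083] [-0.1749  0.0882]
side [359. 283.] 46 [0.4295 0.1012 0.0558] [-0.1765  0.0695]
side [349. 308.] 143 [0.4474 0.198  0.0935] [-0.147   0.1634]
side [271. 324.] 153 [0.6307 0.2183 0.0182] [0.0374 0.1612]
side [238. 409.] 189 [0.6397 0.4865 0.1365] [0.079  0.4263]
```

>>> {"api": "play_rows", "payload": {"motion": [[[0.006, -0.002, 0.1, 0, 0, 0, -0.1], [0.006, -0.002, 0.292, 0, 0, 0, -0.1], [0.006, -0.002, 0.292, 0, 0, 0, -0.1], [0.006, -0.002, 0.292, 0, 0, 0, -0.1], [0.006, -0.002, 0.292, 0, 0, 0, -1], [0.006, -0.002, 0.292, 0, 0, 0, -1], [0.006, -0.002, 0.292, 0, 0, 0, -1], [0.006, -0.002, 0.292, 0, 0, 0, -1]]]}}

```text
time_s: 25.75
ee_pos: [0.4308, 0.089, 0.0623]
eef_rot: [-3.141, 0.003, -3.021]
force: [-1.3, -2.1, 7.8]
grip_width: 0.0237
grip_force: 30.0
```

```bash
python3 -c "
from h import *
o=say()"
```

```text
t 25.75 rack [-0.1768  0.0572] z 0.0623 yawerr -0.0012 F [-1.3 -2.1  7.8] w 0.0237 gf 30.0
```

>>> {"api": "play_rows", "payload": {"motion": [[[0, 0, -0.01, 0, 0, 0, -1], [-0.06, 0.003, -0.01, 0, 0, 0, -1], [-0.14, 0.006, -0.01, 0, 0, 0, -1], [-0.22, 0.011, -0.01, 0, 0, 0, -1], [-0.3, 0.011, -0.01, 0, 0, 0, -1], [-0.38, 0.011, -0.01, 0, 0, 0, -1], [-0.46, 0.011, -0.01, 0, 0, 0, -1], [-0.54, 0.011, -0.01, 0, 0, 0, -1], [-0.547, 0.011, -0.01, 0, 0, 0, -1], [-0.547, 0.011, -0.01, 0, 0, 0, -1]]]}}

```text
time_s: 26.75
ee_pos: [0.565, 0.1081, 0.0632]
eef_rot: [-3.142, -0.001, -3.021]
force: [0.1, -0.2, -1.9]
grip_width: 0.0233
grip_force: 30.0
```

```bash
python3 -c "
from h import *
o=say()"
```

```text
t 26.75 rack [-0.0413  0.0599] z 0.0632 yawerr -0.0012 F [ 0.1 -0.2 -1.9] w 0.0233 gf 30.0
```

Then insert, release, raise and go over the third stamp. From (.044,.06) that is about -0.192 in x and +0.087 in y.

>>> {"api": "play_rows", "payload": {"motion": [[[-0.04, 0, 0, 0, 0, 0, -1], [-0.08, 0, 0, 0, 0, 0, -1], [-0.12, 0, 0, 0, 0, 0, -1], [-0.16, 0, 0, 0, 0, 0, -1], [-0.2, 0, 0, 0, 0, 0, -1], [-0.24, 0, 0, 0, 0, 0, -1], [-0.28, 0, 0, 0, 0, 0, -1], [-0.32, 0, 0, 0, 0, 0, -1], [-0.34, 0, 0, 0, 0, 0, -1], [-0.34, 0, 0, 0, 0, 0, -1]]]}}

```text
time_s: 27.75
ee_pos: [0.6495, 0.1184, 0.0634]
eef_rot: [3.142, -0.0, -3.021]
force: [0.5, -0.3, -1.8]
grip_width: 0.0231
grip_force: 30.0
```

```bash
python3 -c "
from h import *
o=say()"
```

```text
t 27.75 rack [0.0439 0.0598] z 0.0634 yawerr -0.0013 F [ 0.5 -0.3 -1.8] w 0.0231 gf 30.0
```

>>> {"api": "play_rows", "payload": {"motion": [[[0, 0, 0.008, 0, 0, 0, -1], [0, 0, 0.008, 0, 0, 0, -0.1], [0, 0, 0.008, 0, 0, 0, -0.1], [0, 0, 0.008, 0, 0, 0, -0.1], [0, 0, -0.1, 0, 0, 0, -0.1], [0, 0, -0.28, 0, 0, 0, -0.1], [0, 0, -0.28, 0, 0, 0, -0.1]]]}}

```text
time_s: 28.45
ee_pos: [0.6519, 0.1187, 0.1398]
eef_rot: [3.142, 0.009, -3.021]
force: [0.7, -0.1, 1.5]
grip_width: 0.0423
grip_force: 0.0
```

>>> {"api": "play_rows", "payload": {"motion": [[[0.772, 0.348, 0, 0, 0, 0, -0.1], [0.772, 0.348, 0, 0, 0, 0, -0.1], [0.772, 0.348, 0, 0, 0, 0, -0.1], [0.772, 0.348, 0, 0, 0, 0, -0.1], [0.772, 0.348, 0, 0, 0, 0, -0.1], [0.772, 0.348, 0, 0, 0, 0, -0.1], [0.772, 0.348, 0, 0, 0, 0, -0.1]]]}}

```text
time_s: 29.15
ee_pos: [0.4488, 0.1814, 0.1338]
eef_rot: [3.141, 0.001, -3.021]
force: [1.6, -1.2, 0.1]
grip_width: 0.0421
grip_force: 0.0
```

```bash
python3 -c "
from h import *
o=say(); c=grab('wrist'); np.savez('pics/w13.npz',**c); knobs(c)
for n in ('scene','side'):
    c=grab(n); np.savez(f'pics/{n}6.npz',**c); P=cloud(c)
    for b in blobs(oak(c),40):
        if b[1][4]<300: q=P[b[2]]; z=np.percentile(q[:,2],95); t=q[q[:,2]>z-.006].mean(0); print(n,b[0].round(0),b[1][4],t.round(4), rk(t).round(4))
"
```

```text
t 29.15 rack [-0.1476  0.1468] z 0.1338 yawerr -0.0013 F [ 1.6 -1.2  0.1] w 0.0421 gf 0.0
knob px [316. 259.] 1019 topz 0.0771 world [0.4449 0.1804] rack [-0.1517  0.1462]
scene [495.  27.] 189 [ 0.1484  1.2798 -0.1546] [-0.3121  1.2736]
scene [346. 184.] 44 [0.4498 0.1778 0.0768] [-0.1471  0.143 ]
scene [391. 251.] 80 [0.6496 0.1153 0.076 ] [0.0436 0.0567]
scene [377. 270.] 90 [0.6603 0.0568 0.0761] [ 0.0471 -0.0027]
scene [358. 288.] 92 [ 0.6643 -0.0036  0.0765] [ 0.0438 -0.0631]
scene [176. 317.] 87 [ 0.4676 -0.314   0.08  ] [-0.1893 -0.3472]
scene [151. 344.] 99 [ 0.484  -0.3821  0.0807] [-0.1813 -0.4169]
side [300. 142.] 290 [ 0.6859 -0.3101  0.129 ] [ 0.0278 -0.3699]
side [352. 148.] 83 [ 0.4822 -0.3751  0.0777] [-0.1822 -0.4097]
side [355. 163.] 100 [0.4453 0.1249 0.4373] [-0.158   0.0911]
side [260. 204.] 280 [ 0.7158 -0.136   0.0984] [ 0.0788 -0.2007]
side [349. 305.] 49 [0.4477 0.1879 0.0741] [-0.148   0.1534]
side [349. 314.] 50 [0.4475 0.1935 0.0566] [-0.1475  0.1589]
side [271. 324.] 165 [0.625  0.2332 0.0429] [0.0335 0.1768]
side [239. 409.] 212 [0.6425 0.4816 0.1251] [0.0812 0.4212]
side [239. 421.] 54 [0.6419 0.4954 0.0946] [0.0822 0.435 ]
```

>>> {"api": "play_rows", "payload": {"motion": [[[0.006, 0, 0.1, 0, 0, 0, -0.1], [0.006, 0, 0.29, 0, 0, 0, -0.1], [0.006, 0, 0.29, 0, 0, 0, -0.1], [0.006, 0, 0.29, 0, 0, 0, -0.1], [0.006, 0, 0.29, 0, 0, 0, -1], [0.006, 0, 0.29, 0, 0, 0, -1], [0.006, 0, 0.29, 0, 0, 0, -1], [0.006, 0, 0.29, 0, 0, 0, -1]]]}}

```text
time_s: 30.1
ee_pos: [0.447, 0.1815, 0.0623]
eef_rot: [3.141, 0.002, -3.021]
force: [0.2, -0.6, 8.0]
grip_width: 0.0237
grip_force: 30.0
```

```bash
python3 -c "
from h import *
o=say()"
```

```text
t 30.1 rack [-0.1494  0.1471] z 0.0623 yawerr -0.0013 F [ 0.2 -0.6  8. ] w 0.0237 gf 30.0
```

>>> {"api": "play_rows", "payload": {"motion": [[[0, 0, -0.01, 0, 0, 0, -1], [-0.06, -0.02, -0.01, 0, 0, 0, -1], [-0.12, -0.04, -0.01, 0, 0, 0, -1], [-0.18, -0.06, -0.01, 0, 0, 0, -1], [-0.25, -0.08, -0.01, 0, 0, 0, -1], [-0.32, -0.1, -0.01, 0, 0, 0, -1], [-0.39, -0.108, -0.01, 0, 0, 0, -1], [-0.437, -0.108, -0.01, 0, 0, 0, -1], [-0.437, -0.108, -0.01, 0, 0, 0, -1]]]}}

```text
time_s: 31.0
ee_pos: [0.5585, 0.1676, 0.0633]
eef_rot: [3.142, -0.0, -3.021]
force: [-1.0, -0.0, -2.8]
grip_width: 0.0236
grip_force: 30.0
```

```bash
python3 -c "
from h import *
o=say()"
```

```text
t 31.0 rack [-0.0404  0.1197] z 0.0633 yawerr -0.0016 F [-1.  -0.  -2.8] w 0.0236 gf 30.0
```

>>> {"api": "play_rows", "payload": {"motion": [[[-0.04, 0, 0, 0, 0, 0, -1], [-0.08, 0, 0, 0, 0, 0, -1], [-0.12, 0, 0, 0, 0, 0, -1], [-0.16, 0, 0, 0, 0, 0, -1], [-0.2, 0, 0, 0, 0, 0, -1], [-0.24, 0, 0, 0, 0, 0, -1], [-0.28, 0, 0, 0, 0, 0, -1], [-0.32, 0, 0, 0, 0, 0, -1], [-0.34, 0, 0, 0, 0, 0, -1], [-0.34, 0, 0, 0, 0, 0, -1]]]}}

```text
time_s: 32.0
ee_pos: [0.642, 0.1779, 0.0632]
eef_rot: [-3.142, -0.001, -3.021]
force: [-0.5, -0.2, -2.8]
grip_width: 0.0231
grip_force: 30.0
```

```bash
python3 -c "
from h import *
o=say()"
```

```text
t 32.0 rack [0.0437 0.1198] z 0.0632 yawerr -0.0012 F [-0.5 -0.2 -2.8] w 0.0231 gf 30.0
```

>>> {"api": "play_rows", "payload": {"motion": [[[0, 0, 0.008, 0, 0, 0, -1], [0, 0, 0.008, 0, 0, 0, -0.1], [0, 0, 0.008, 0, 0, 0, -0.1], [0, 0, 0.008, 0, 0, 0, -0.1], [0, 0, -0.1, 0, 0, 0, -0.1], [0, 0, -0.28, 0, 0, 0, -0.1], [0, 0, -0.28, 0, 0, 0, -0.1]]]}}

```text
time_s: 32.7
ee_pos: [0.6444, 0.1785, 0.1399]
eef_rot: [3.141, 0.009, -3.021]
force: [-0.3, 0.8, 0.2]
grip_width: 0.0428
grip_force: 0.0
```

>>> {"api": "play_rows", "payload": {"motion": [[[-0.219, -0.48, 0, 0, 0, 0, -0.1], [-0.219, -0.48, 0, 0, 0, 0, -0.1], [-0.219, -0.48, 0, 0, 0, 0, -0.1], [-0.219, -0.48, 0, 0, 0, 0, -0.1], [-0.219, -0.48, 0, 0, 0, 0, -0.1], [-0.219, -0.48, 0, 0, 0, 0, -0.1]]]}}

```text
time_s: 33.3
ee_pos: [0.7107, 0.0664, 0.1333]
eef_rot: [3.141, -0.0, -3.02]
force: [-0.0, 0.0, -0.4]
grip_width: 0.0421
grip_force: 0.0
```

```bash
python3 -c "
from h import *
o=say(); c=grab('wrist'); np.savez('pics/w14.npz',**c); knobs(c); cv2.imwrite('pics/w14.png',c['frame'][:,:,::-1])
"
```

```text
t 33.3 rack [0.0983 0.0008] z 0.1333 yawerr -0.0003 F [-0.   0.  -0.4] w 0.0421 gf 0.0
knob px [405. 183.] 1227 topz 0.0772 world [0.6473 0.1165] rack [0.0415 0.0582]
knob px [224. 184.] 1281 topz 0.0772 world [ 6.623e-01 -2.000e-04] rack [ 0.0422 -0.0594]
knob px [492. 184.] 1624 topz 0.077 world [0.6415 0.175 ] rack [0.0428 0.1169]
knob px [316. 190.] 1091 topz 0.0771 world [0.6584 0.0593] rack [0.0455 0.    ]
```

View pics/w14.png

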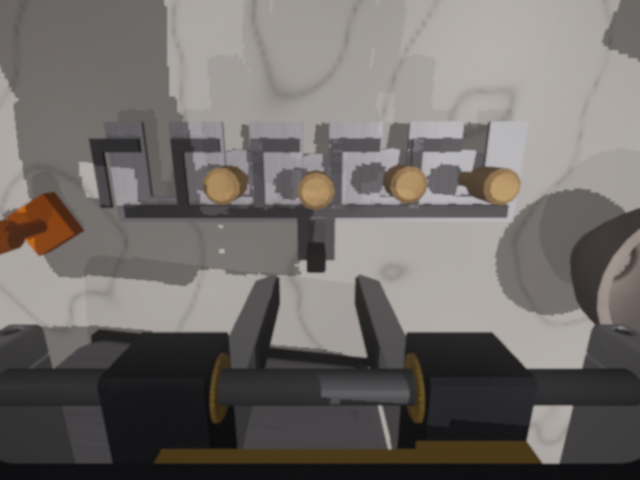

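The four round stamps stand in slots 2 to 5 and the tab is at (316,257). Nothing is left on the counter in front, so I can lock it.

>>> {"api": "play_rows", "payload": {"motion": [[[0, -0.004, 0.15, 0, 0, 0, -0.1], [0, -0.004, 0.31, 0, 0, 0, -0.1], [0, -0.004, 0.31, 0, 0, 0, -0.1], [0, -0.004, 0.31, 0, 0, 0, -0.1], [0, -0.004, 0.31, 0, 0, 0, -1], [0, -0.004, 0.31, 0, 0, 0, -1], [0, -0.004, 0.31, 0, 0, 0, -1], [0, -0.004, 0.31, 0, 0, 0, -1], [0, -0.004, 0.31, 0, 0, 0, -1]]], "grip_force": 15}}

```text
time_s: 34.25
ee_pos: [0.7114, 0.0656, 0.057]
eef_rot: [3.14, 0.001, -3.02]
force: [-1.2, 6.0, 3.8]
grip_width: 0.0136
grip_force: 15.0
```

>>> {"api": "play_rows", "payload": {"motion": [[[0, 0.03, 0, 0, 0, 0, -1], [0, 0.06, 0, 0, 0, 0, -1], [0, 0.08, 0, 0, 0, 0, -1], [0, 0.1, 0, 0, 0, 0, -1], [0, 0.108, 0, 0, 0, 0, -1], [0, 0.114, 0, 0, 0, 0, -1], [0, 0.118, 0, 0, 0, 0, -1], [0, 0.118, 0, 0, 0, 0, -1]]]}}

```text
time_s: 35.05
ee_pos: [0.708, 0.0935, 0.0569]
eef_rot: [-3.141, 0.001, -3.021]
force: [-1.7, -3.0, 5.9]
grip_width: 0.0138
grip_force: 15.0
```

```bash
python3 -c "
from h import *
o=say()"
```

```text
t 35.05 rack [0.099 0.028] z 0.0569 yawerr -0.0014 F [-1.7 -3.   5.9] w 0.0138 gf 15.0
```

>>> {"api": "play_rows", "payload": {"motion": [[[0, 0.008, 0, 0, 0, 0, -1], [0, 0.012, 0, 0, 0, 0, -1], [0, 0.016, 0, 0, 0, 0, -1], [0, 0.016, 0, 0, 0, 0, -1], [0, 0.016, 0, 0, 0, 0, -1]]]}}

```text
time_s: 35.55
ee_pos: [0.708, 0.0938, 0.0569]
eef_rot: [-3.136, 0.001, -3.023]
force: [0.9, -22.2, 6.3]
grip_width: 0.014
grip_force: 15.0
```

```bash
python3 -c "
from h import *
o=say()"
```

```text
t 35.55 rack [0.099  0.0283] z 0.0569 yawerr -0.0033 F [  0.9 -22.2   6.3] w 0.014 gf 15.0
```

>>> {"api": "play_rows", "payload": {"motion": [[[0, 0, 0, 0, 0, 0, -0.1], [0, 0, 0, 0, 0, 0, -0.1], [0, 0, 0, 0, 0, 0, -0.1], [0, 0, -0.1, 0, 0, 0, -0.1], [0, 0, -0.4, 0, 0, 0, -0.1], [0, 0, -0.6, 0, 0, 0, -0.1], [0, 0, -0.6, 0, 0, 0, -0.1]]]}}

```text
time_s: 36.25
ee_pos: [0.7079, 0.0983, 0.2112]
eef_rot: [-3.142, 0.006, -3.02]
force: [0.4, 0.1, -0.3]
grip_width: 0.0421
grip_force: 0.0
```

```bash
python3 -c "
from h import *
o=say(); c=grab('wrist'); np.savez('pics/w15.npz',**c); knobs(c); cv2.imwrite('pics/w15.png',c['frame'][:,:,::-1])
"
```

```text
t 36.25 rack [0.0994 0.0328] z 0.2112 yawerr -0.0007 F [ 0.4  0.1 -0.3] w 0.0421 gf 0.0
knob px [420. 160.] 711 topz 0.0772 world [0.6298 0.1776] rack [0.0316 0.121 ]
knob px [211. 172.] 764 topz 0.0773 world [ 6.623e-01 -1.000e-04] rack [ 0.0422 -0.0594]
knob px [347. 172.] 576 topz 0.0774 world [0.6471 0.1171] rack [0.0414 0.0588]
knob px [279. 177.] 639 topz 0.0773 world [0.6582 0.0594] rack [0.0454 0.0002]
knob px [ 55. 209.] 2714 topz 0.0766 world [ 0.7192 -0.1573] rack [ 0.0796 -0.2223]
```

View pics/w15.png

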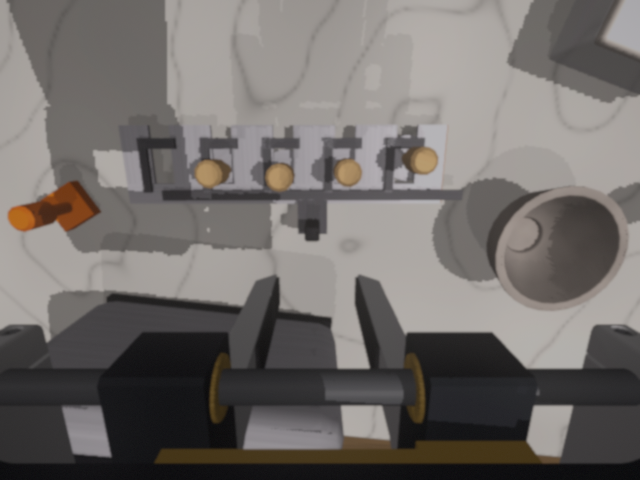

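>>> {"api": "play_rows", "payload": {"motion": [[[0.8, 0.1, 0, 0, 0, 0, -0.1], [0.8, 0.1, 0, 0, 0, 0, -0.1], [0.8, 0.1, 0, 0, 0, 0, -0.1], [0.8, 0.1, 0, 0, 0, 0, -0.1], [0.8, 0.1, 0, 0, 0, 0, -0.1], [0.8, 0.1, 0, 0, 0, 0, -0.1]]]}}

```text
time_s: 36.9
ee_pos: [0.5052, 0.0988, 0.2065]
eef_rot: [3.142, 0.001, -3.02]
force: [1.1, 0.1, 0.2]
grip_width: 0.0423
grip_force: 0.0
```

```bash
python3 -c "
from h import *
say(); c=grab('scene'); cv2.imwrite('pics/scene9.png',c['frame'][:,:,::-1])
"
```

```text
t 36.9 rack [-0.1018  0.0579] z 0.2065 yawerr -0.0005 F [1.1 0.1 0.2] w 0.0423 gf 0.0
```

View pics/scene9.png

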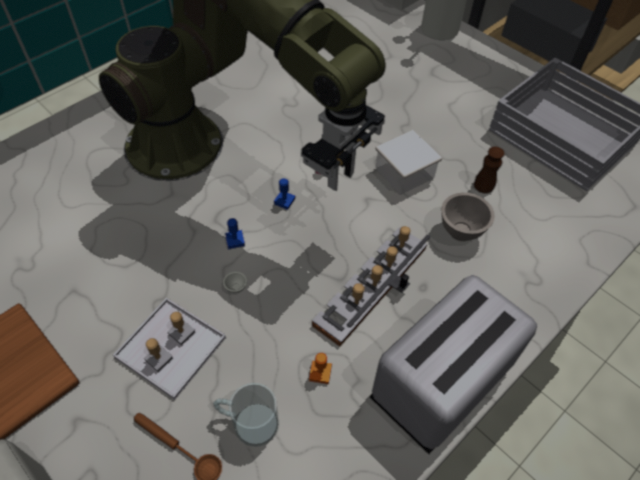

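The keeper is locked and the squares stand in the tray. The slot-5 stamp at (424,160) has been knocked about 11 mm forward. It is still behind the toe, but close to it. I'll go over it, check, and slide it back.

>>> {"api": "play_rows", "payload": {"motion": [[[-0.54, 0.252, 0, 0, 0, 0, -0.1], [-0.54, 0.252, 0, 0, 0, 0, -0.1], [-0.54, 0.252, 0, 0, 0, 0, -0.1], [-0.54, 0.252, 0.29, 0, 0, 0, -0.1], [-0.54, 0.252, 0.29, 0, 0, 0, -0.1], [-0.54, 0.252, 0.29, 0, 0, 0, -0.1], [-0.54, 0.252, 0.29, 0, 0, 0, -0.1]]]}}

```text
time_s: 37.65
ee_pos: [0.633, 0.1772, 0.1338]
eef_rot: [3.142, 0.0, -3.021]
force: [0.1, -0.2, 0.6]
grip_width: 0.0421
grip_force: 0.0
```

```bash
python3 -c "
from h import *
say(); c=grab('wrist'); np.savez('pics/w16.npz',**c); knobs(c); 
for n in ('scene','side'):
    c=grab(n); P=cloud(c)
    for b in blobs(oak(c),30):
        if b[1][4]<300: q=P[b[2]]; z=np.percentile(q[:,2],95); t=q[q[:,2]>z-.006].mean(0); print(n,b[0].round(0),b[1][4],t.round(4), rk(t).round(4))
"
```

```text
t 37.65 rack [0.0346 0.1202] z 0.1338 yawerr -0.0015 F [ 0.1 -0.2  0.6] w 0.0421 gf 0.0
knob px [322. 258.] 1099 topz 0.0771 world [0.6281 0.1801] rack [0.0301 0.1236]
knob px [231. 272.] 1048 topz 0.0771 world [0.6456 0.1189] rack [0.0401 0.0607]
knob px [ 57. 276.] 902 topz 0.0772 world [0.6611 0.0011] rack [ 0.0412 -0.058 ]
knob px [147. 277.] 1028 topz 0.0772 world [0.6568 0.0607] rack [0.0441 0.0017]
scene [496.  29.] 262 [ 0.1505  1.283  -0.1664] [-0.3096  1.2764]
scene [543.  61.] 34 [ 0.3541  1.2901 -0.1999] [-0.1067  1.2587]
scene [405. 231.] 56 [0.6323 0.1777 0.0763] [0.0341 0.1208]
scene [391. 251.] 69 [0.649  0.1157 0.0765] [0.0431 0.0572]
scene [376. 270.] 68 [0.6682 0.045  0.097 ] [ 0.0535 -0.0153]
scene [358. 288.] 76 [ 0.6715 -0.0116  0.0936] [ 0.0499 -0.0719]
scene [176. 317.] 91 [ 0.4678 -0.3142  0.0809] [-0.1891 -0.3475]
scene [151. 344.] 100 [ 0.4909 -0.3838  0.0924] [-0.1747 -0.4194]
side [472.  50.] 38 [0.2575 0.0169 0.6303] [-0.3575  0.0068]
side [299. 142.] 288 [ 0.6314 -0.1783  0.2443] [-0.0102 -0.2325]
side [272. 302.] 128 [0.6305 0.1857 0.0744] [0.0332 0.1289]
side [273. 324.] 140 [0.6261 0.2181 0.0193] [0.0328 0.1616]
```

>>> {"api": "play_rows", "payload": {"motion": [[[0.004, 0.009, 0.1, 0, 0, 0, -0.1], [0.004, 0.009, 0.284, 0, 0, 0, -0.1], [0.004, 0.009, 0.284, 0, 0, 0, -0.1], [0.004, 0.009, 0.284, 0, 0, 0, -0.1], [0.004, 0.009, 0.284, 0, 0, 0, -1], [0.004, 0.009, 0.284, 0, 0, 0, -1], [0.004, 0.009, 0.284, 0, 0, 0, -1], [0.004, 0.009, 0.284, 0, 0, 0, -1]]], "grip_force": 10}}

```text
time_s: 38.6
ee_pos: [0.6315, 0.1797, 0.064]
eef_rot: [3.141, 0.003, -3.021]
force: [0.1, 2.8, 7.3]
grip_width: 0.0239
grip_force: 10.0
```

>>> {"api": "play_rows", "payload": {"motion": [[[-0.01, 0, -0.004, 0, 0, 0, -1], [-0.02, -0.004, -0.004, 0, 0, 0, -1], [-0.03, -0.008, -0.004, 0, 0, 0, -1], [-0.04, -0.008, -0.004, 0, 0, 0, -1], [-0.04, -0.008, -0.004, 0, 0, 0, -1]]]}}

```text
time_s: 39.1
ee_pos: [0.6414, 0.1791, 0.0647]
eef_rot: [3.141, 0.001, -3.021]
force: [-5.1, 2.7, 9.9]
grip_width: 0.0238
grip_force: 10.0
```

```bash
python3 -c "
from h import *
say()"
```

```text
t 39.1 rack [0.0433 0.1211] z 0.0647 yawerr -0.0012 F [-5.1  2.7  9.9] w 0.0238 gf 10.0
```

>>> {"api": "play_rows", "payload": {"motion": [[[0, 0, 0, 0, 0, 0, -0.1], [0, 0, 0, 0, 0, 0, -0.1], [0, 0, 0, 0, 0, 0, -0.1], [0, 0, -0.1, 0, 0, 0, -0.1], [0, 0, -0.4, 0, 0, 0, -0.1], [0, 0, -0.55, 0, 0, 0, -0.1], [0, 0, -0.55, 0, 0, 0, -0.1]]]}}

```text
time_s: 39.8
ee_pos: [0.6424, 0.1787, 0.2073]
eef_rot: [3.141, 0.008, -3.021]
force: [0.3, -0.3, 0.2]
grip_width: 0.0421
grip_force: 0.0
```

>>> {"api": "play_rows", "payload": {"motion": [[[0, -0.36, 0, 0, 0, 0, -0.1], [-0.22, -0.36, 0, 0, 0, 0, -0.1], [-0.22, -0.36, 0, 0, 0, 0, -0.1], [-0.22, -0.36, 0, 0, 0, 0, -0.1], [-0.22, -0.36, 0, 0, 0, 0, -0.1]]]}}

```text
time_s: 40.3
ee_pos: [0.7061, 0.0958, 0.2]
eef_rot: [3.141, -0.001, -3.021]
force: [-1.1, 0.1, 0.0]
grip_width: 0.0423
grip_force: 0.0
```

```bash
python3 -c "
from h import *
say(); c=grab('wrist'); knobs(c); print('tab', rk(cloud(c)[225:235,305:318].reshape(-1,3)).mean(0))
P=cloud(c); h=cv2.cvtColor(c['frame'],cv2.COLOR_RGB2HSV); m=(h[...,2]<60)&(P[...,2]>.055)&(P[...,2]<.072); r=rk(P); m&=(abs(r[...,0]-.098)<.015)&(abs(r[...,1]-.02)<.04); print(m.sum(), r[m].mean(0))
cv2.imwrite('pics/w17.png',c['frame'][100:300,80:480,::-1])
for n in ('scene','side'):
    c=grab(n); P=cloud(c)
    for b in blobs(oak(c),30):
        if b[1][4]<150: q=P[b[2]]; z=np.percentile(q[:,2],95); t=q[q[:,2]>z-.006].mean(0); print(n,b[0].round(0),b[1][4],t.round(4), rk(t).round(4))
"
```

```text
t 40.3 rack [0.0973 0.0305] z 0.2 yawerr -0.0016 F [-1.1  0.1  0. ] w 0.0423 gf 0.0
knob px [424. 167.] 755 topz 0.0771 world [0.6325 0.1773] rack [0.0342 0.1203]
knob px [351. 176.] 622 topz 0.0773 world [0.6471 0.1171] rack [0.0414 0.0588]
knob px [210. 177.] 810 topz 0.0772 world [ 6.624e-01 -3.000e-04] rack [ 0.0423 -0.0596]
knob px [280. 182.] 687 topz 0.0771 world [0.6582 0.0594] rack [0.0453 0.0002]
knob px [ 50. 215.] 2908 topz 0.0766 world [ 0.7184 -0.1553] rack [ 0.079  -0.2202]
tab [0.09154717 0.02506757]
217 [0.09558144 0.02767704]
scene [537.  58.] 87 [ 0.3311  1.2906 -0.2006] [-0.1295  1.262 ]
scene [392. 251.] 88 [0.6492 0.1159 0.0765] [0.0433 0.0574]
scene [377. 270.] 94 [0.6605 0.0572 0.0764] [ 0.0474 -0.0023]
scene [358. 288.] 90 [ 0.6767 -0.0193  0.108 ] [ 0.0542 -0.0802]
scene [176. 317.] 95 [ 0.4674 -0.3142  0.08  ] [-0.1895 -0.3475]
scene [151. 344.] 103 [ 0.484  -0.3819  0.0808] [-0.1813 -0.4167]
side [477.  54.] 144 [0.2629 0.0473 0.6449] [-0.3485  0.0363]
side [356. 166.] 59 [ 0.4569 -0.1461  0.2114] [-0.1794 -0.1793]
side [271. 301.] 140 [0.6297 0.1971 0.0928] [0.0338 0.1403]
side [273. 324.] 142 [0.6208 0.2323 0.0415] [0.0293 0.1764]
```

View pics/w17.png

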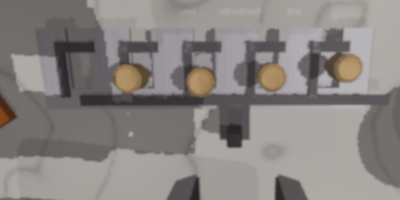

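It only moved to about x = 36 mm, because the light grip let the foot drag. I'll repeat with the firm grip and small lift that worked before.

>>> {"api": "play_rows", "payload": {"motion": [[[0.245, 0.36, 0, 0, 0, 0, -0.1], [0.245, 0.36, 0, 0, 0, 0, -0.1], [0.245, 0.36, 0, 0, 0, 0, -0.1], [0.245, 0.36, 0.2, 0, 0, 0, -0.1], [0.245, 0.36, 0.4, 0, 0, 0, -0.1], [0.245, 0.36, 0.55, 0, 0, 0, -0.1], [0.245, 0.36, 0.55, 0, 0, 0, -0.1], [0.245, 0.36, 0.55, 0, 0, 0, -0.1]]]}}

```text
time_s: 41.25
ee_pos: [0.6351, 0.178, 0.0649]
eef_rot: [3.142, 0.001, -3.021]
force: [0.0, -0.4, 1.3]
grip_width: 0.0421
grip_force: 0.0
```

>>> {"api": "play_rows", "payload": {"motion": [[[0, 0, 0, 0, 0, 0, -1], [0, 0, 0, 0, 0, 0, -1], [0, 0, 0, 0, 0, 0, -1], [0, 0, 0, 0, 0, 0, -1], [0, 0, -0.01, 0, 0, 0, -1], [0, 0, -0.01, 0, 0, 0, -1]]], "grip_force": 30}}

```text
time_s: 41.85
ee_pos: [0.6347, 0.1777, 0.0663]
eef_rot: [-3.142, 0.0, -3.021]
force: [-0.5, -0.3, -3.1]
grip_width: 0.0232
grip_force: 29.9
```

```bash
python3 -c "
from h import *
say()"
```

```text
t 41.85 rack [0.0365 0.1204] z 0.0663 yawerr -0.0013 F [-0.5 -0.3 -3.1] w 0.0232 gf 29.9
```

>>> {"api": "play_rows", "payload": {"motion": [[[-0.01, 0, 0, 0, 0, 0, -1], [-0.02, 0, 0, 0, 0, 0, -1], [-0.03, 0, 0, 0, 0, 0, -1], [-0.03, 0, 0, 0, 0, 0, -1], [-0.03, 0, 0.007, 0, 0, 0, -1], [-0.03, 0, 0.007, 0, 0, 0, -0.1], [-0.03, 0, 0.007, 0, 0, 0, -0.1], [-0.03, 0, 0.007, 0, 0, 0, -0.1]]]}}

```text
time_s: 42.65
ee_pos: [0.6422, 0.1786, 0.0643]
eef_rot: [-3.142, 0.0, -3.021]
force: [0.2, 0.9, 0.2]
grip_width: 0.0416
grip_force: 0.0
```

>>> {"api": "play_rows", "payload": {"motion": [[[0, 0, -0.1, 0, 0, 0, -0.1], [0, 0, -0.4, 0, 0, 0, -0.1], [0, 0, -0.55, 0, 0, 0, -0.1], [0, -0.36, -0.55, 0, 0, 0, -0.1], [-0.21, -0.36, -0.55, 0, 0, 0, -0.1], [-0.21, -0.36, -0.55, 0, 0, 0, -0.1], [-0.21, -0.36, -0.55, 0, 0, 0, -0.1], [-0.21, -0.36, -0.55, 0, 0, 0, -0.1]]]}}

```text
time_s: 43.45
ee_pos: [0.7049, 0.0958, 0.2012]
eef_rot: [3.141, -0.001, -3.021]
force: [-0.0, 0.1, 1.2]
grip_width: 0.0422
grip_force: 0.0
```

```bash
python3 -c "
from h import *
say(); c=grab('wrist'); knobs(c)
P=cloud(c); h=cv2.cvtColor(c['frame'],cv2.COLOR_RGB2HSV); m=(h[...,2]<60)&(P[...,2]>.055)&(P[...,2]<.072); r=rk(P); m&=(abs(r[...,0]-.098)<.015)&(abs(r[...,1]-.02)<.04); print(m.sum(), r[m].mean(0))
v0=120
cv2.imwrite('pics/w18.png',cv2.resize(c['frame'][100:260,80:480,::-1],(800,320)))
"
```

```text
t 43.45 rack [0.0961 0.0306] z 0.2012 yawerr -0.0014 F [-0.   0.1  1.2] w 0.0422 gf 0.0
knob px [211. 178.] 808 topz 0.0772 world [ 6.623e-01 -1.000e-04] rack [ 0.0422 -0.0593]
knob px [351. 178.] 613 topz 0.0774 world [0.6471 0.117 ] rack [0.0413 0.0587]
knob px [422. 176.] 733 topz 0.0772 world [0.6392 0.1768] rack [0.0408 0.119 ]
knob px [280. 183.] 689 topz 0.0774 world [0.6581 0.0595] rack [0.0453 0.0003]
knob px [ 51. 216.] 2877 topz 0.0768 world [ 0.719  -0.1568] rack [ 0.0794 -0.2218]
217 [0.0956707  0.02768479]
```

View pics/w18.png

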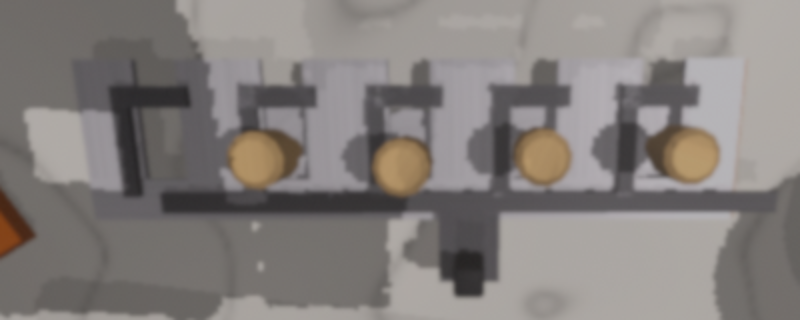

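All four stamps are seated, with the toes across slots 2 to 5 (row 95). The squares are upright in the tray and the arm is clear, so I'm handing in.

```bash
python3 -c "
from station import workorder
print(workorder.hand_in())"
```

```text
the job is handed in; nothing more can be done
None
```

The job is handed in, with no verdict shown: both square stamps stand upright in the tray, the three counter stamps and stamp0 are in slots 2–5, and the keeper is at its locked stop. The slot-5 stamp had come about 11 mm forward when I checked after locking, so I slid it back behind the toe.

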